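# Put the bench stakes away in the latched tool case

### The job

Swing the case's latch lever clear, open the lid right up, and put every bench stake from the bin into the case, standing upright and let go: dome-headed stakes in the left bay, chisel-headed ones in the right bay (as you face the latch side). Then shut the lid fully and swing the latch lever back square over it. Leave the plain block and the collar where they lie in the bin.

Things in the scene. Friction and masses are not known exactly. Their poses are not given: they have to be found in the camera images.
- case: dark steel tool case, fixed, 170 (its x) by 310 (its y) by 100 mm high without lid, walls and floor 6 mm; origin at the centre of its underside on the bench. Its x axis points away from the latch side, towards the lid hinge; its y axis points left as one faces the latch side; z up. It stands on the bench with the latch side roughly towards the robot, on the robot's left or right. A full-height wall 6 mm thick along its x axis splits it into a left and a right bay
- bay_left (a point): centre of the left bay's floor (case +y half), 6 mm above the bench; the bay is 158 mm (case x) by 146 mm (case y) inside, 94 mm deep; axes as the case
- bay_right (a point): centre of the right bay's floor (case -y half, the half with the latch), same size and axes
- lid (a joint): lid hinge, rad: 0 shut, opens upward to 1.75 (1.57 is upright). The hinge is stiff (about 0.55 N m friction): the lid, 0.5 kg, stays at whatever angle it is left
- lid_hinge (a point): point at the middle of the hinge line on the rim of the case far from the latch, 100 mm above the bench; the hinge line runs along case y. Body axes turn with the lid; the lid plate, 8 mm thick, 170 by 310 mm, extends along -x of this point and spans z 0 to 8 mm
- lid_handle (a point): middle of the round steel bar handle on the lid: bar 12 mm diameter, running along case y, 110 mm between its two 12 mm legs, its centre line 40 mm off the lid's outer face, 145 mm from the hinge line (25 mm from the lid's free edge) and 48 mm off the hinge line square to the plate; it moves with the lid
- latch (a joint): swing latch lever, rad: about 0 its bar reaches over the lid and holds it shut (range -0.05 to 1.7); it grows as the lever is swung horizontally, clockwise seen from above, about its upright pivot; near 1.57 the bar lies along the front of the case, clear of the lid. It stays where it is left (friction 0.06 N m). The bar physically blocks the lid until past about 1.25
- latch_knob (a point): on the latch lever's upright black rubber grip, a round post 18 mm in diameter: the point lies on its axis 18 mm below its top and 28 mm above the 7 mm thick, 18 mm wide lever bar's top, 55 mm from the pivot (about 146 mm above the bench)
- latch_pivot (a point): upright pivot axis of the latch lever, on a steel block on the front of the case, 30 mm in front of the case's front face and 70 mm to the right of its middle, 111 mm above the bench (underside of the bar, which clears the shut lid by 3 mm)
- bin: wooden compartment bin, fixed, 190 (x) by 280 (y) by 26 mm high, walls, dividers and floor 5 mm; 2 rows (x) by 3 columns (y) of compartments about 87 mm square, centres at x +-46, y -92, 0, +92 mm from its origin (centre of the underside). It holds the stakes and a plain steel block and a collar, one thing to a compartment
- dome_a: dome-headed bench stake: steel, about 0.45 kg, 80 mm tall, standing on a square foot 52 by 52 by 16 mm; round stem 26 mm in diameter up to 50 mm, round mushroom head 44 mm in diameter with straight sides from 52 to 68 mm and a domed top. Origin at the centre of the foot's underside, z up. May be absent
- dome_b: dome-headed bench stake: steel, about 0.45 kg, 80 mm tall, standing on a square foot 52 by 52 by 16 mm; round stem 26 mm in diameter up to 50 mm, round mushroom head 44 mm in diameter with straight sides from 52 to 68 mm and a domed top. Origin at the centre of the foot's underside, z up. May be absent
- chisel_a: chisel-headed bench stake: steel, about 0.45 kg, 79 mm tall, standing on a square foot 52 by 52 by 16 mm; flat body 24 mm thick (its x) by 44 mm wide (its y) from 16 to 62 mm, tapering above to a blunt edge along its y. Origin at the centre of the foot's underside, z up. May be absent
- chisel_b: chisel-headed bench stake: steel, about 0.45 kg, 79 mm tall, standing on a square foot 52 by 52 by 16 mm; flat body 24 mm thick (its x) by 44 mm wide (its y) from 16 to 62 mm, tapering above to a blunt edge along its y. Origin at the centre of the foot's underside, z up. May be absent
- spacer: bystander in the bin: plain steel block 55 by 40 by 30 mm; origin at its underside centre
- collar: bystander in the bin: steel collar, 56 mm outside, 30 mm inside, 24 mm high; origin at its underside centre
There are look-alikes about, which are no part of the job. What is shaped like the chisel_b but blue or brown is not meant.

How it is judged (in metres and radians):
On the way, in this order (a step that is already met when the one before it is completed fails the run):
1. the latch lever is swung clear of the lid, which is still shut (value of joint latch above 1.3 rad and value of joint lid below 0.1 rad), for 0.1 s.
2. the lid is opened right up (past about 70 degrees) (value of joint lid above 1.2 rad), for 0.2 s.
3. every stake stands upright in its bay, let go, with the lid open (x of dome_a in the frame of bay_left between -0.07 and 0.07 m and y of dome_a in the frame of bay_left between -0.07 and 0.07 m and z of each of dome_a, dome_b in the frame of bay_left below 0.012 m and angle between each of dome_a, dome_b, chisel_a, chisel_b's own z axis and vertical below 0.2 rad and contact force between each of dome_a, dome_b, chisel_a, chisel_b and the fingers below 0.2 N and x of dome_b in the frame of bay_left between -0.07 and 0.07 m and y of dome_b in the frame of bay_left between -0.07 and 0.07 m and x of chisel_a in the frame of bay_right between -0.07 and 0.07 m and y of chisel_a in the frame of bay_right between -0.07 and 0.07 m and z of each of chisel_a, chisel_b in the frame of bay_right below 0.012 m and x of chisel_b in the frame of bay_right between -0.07 and 0.07 m and y of chisel_b in the frame of bay_right between -0.07 and 0.07 m and value of joint lid above 0.6 rad), for 0.3 s.
4. the lid is shut, with the latch still clear (value of joint lid below 0.04 rad and value of joint latch above 0.8 rad), for 0.2 s.
At the end, for the whole second after the job is handed in: the lid is shut (within 0.04 rad), the latch lever is back over it (below 0.3 rad), and every stake stands on its own bay's floor (dome-headed left, chisel-headed right), upright within 0.2 rad, at rest (x of dome_a in the frame of bay_left between -0.07 and 0.07 m and y of dome_a in the frame of bay_left between -0.07 and 0.07 m and z of each of dome_a, dome_b in the frame of bay_left below 0.012 m and angle between each of dome_a, dome_b, chisel_a, chisel_b's own z axis and vertical below 0.2 rad and contact force between each of dome_a, dome_b, chisel_a, chisel_b and the fingers below 0.2 N and linear speed of each of dome_a, dome_b, chisel_a, chisel_b below 0.02 m/s and x of dome_b in the frame of bay_left between -0.07 and 0.07 m and y of dome_b in the frame of bay_left between -0.07 and 0.07 m and x of chisel_a in the frame of bay_right between -0.07 and 0.07 m and y of chisel_a in the frame of bay_right between -0.07 and 0.07 m and z of each of chisel_a, chisel_b in the frame of bay_right below 0.012 m and x of chisel_b in the frame of bay_right between -0.07 and 0.07 m and y of chisel_b in the frame of bay_right between -0.07 and 0.07 m and value of joint lid below 0.04 rad and value of joint latch below 0.3 rad); the robot touches nothing.
It fails at once if the plain block or the collar in the bin is shifted more than 50 mm (distance of any of spacer, collar from where it was at the start of the episode above 0.05 m).
Of dome_a, dome_b, chisel_a, chisel_b only 2 to 4 are there at a start; the rules pass over those that are not, and their reading is None.
At some moment in a run one of dome_a, dome_b, chisel_a, chisel_b may be knocked a few centimetres aside while the robot is not near it.
It also fails if it takes over 210 s, if anything falls off the work surface, if the arm or the gripper's body presses on something with over 40 N, if the wrist force passes 120 N, or if a joint passes its speed limit or range.

### The arm

A 6-joint arm with a two-finger parallel gripper is mounted at the origin on the work surface. World frame = base frame: x ahead of the robot, y to its left, z up, the work surface at z = 0. Lengths are in m, angles in degrees, forces in N, time in s.
With the tool pointing down it reaches from about 0.35 to 0.875 m from the base axis. Payload 4.2 kg.
Tool frame: the origin (TCP) lies on the centre line of the jaws, within the pads' length; the fingertips stand 25 mm ahead of it and the grasp point (between the pads) lies 6 mm ahead of it; z points along the fingers, y is the line along which they close (so a half turn about z gives the same grasp; the last joint's range is limited). The gripper opens to 87 mm and grips with 3 to 60 N. Pads are 19 mm wide; open, the fingers measure 117 mm over their backs; the gripper's body (75 mm by 190 mm) begins 51 mm behind the grasp point.
Start: joints at [-49.985, 22.042, 0.453, 0, -68.411, -14.817], TCP at [0.266, -0.565, 0.248] pointing down, gripper open.
Joint ranges: [-179.83, 179.83], [-69.29, 118.12], [-61.27, 80.66], [-181.25, 117.63], [-171.15, -9.14], [-177.46, 177.46]. Speed limits (degrees/s): [159.86, 159.86, 180, 180, 180, 180].

### API

Orientations are given as a 3x3 rotation matrix whose columns are the frame's x, y, z axes.
In Python, from station import r gives the robot as it stands.
- The arm moves only by the tool move_arm, never from a script. Its argument "series" is a list of rows, each an object with "grip": the opening, from 0 (shut) to 1 (fully open); "xyz": the shift along the tool's x, y, z in mm, a list of three; "angular": the turn, a rotation vector about the tool's x, y, z in rad, a list of three. A call has 1 to 10 rows; each row is the pose to reach, as a shift and turn from the pose commanded when the call began, along the tool's axes at that moment; what a row does not reach only later rows make up. A row lasts 1/10 s, in which the tool goes at most 50 mm and 8.59 degrees, less where a joint would pass 70% of its speed; a pose out of reach is approached as far as the arm can. A call with a gripper value outside its range is refused whole. The fingers move at their own pace and stop on an object; the grip force is fixed at half the most. Time passes only in rows, so rows that repeat a pose let the fingers close. It gives the time, the measured TCP pose, the force, the opening and the grip force at its end, in the units of the state.
- r.sense(): the state, without advancing time (a new reading comes with each control period).
- r.capture(name): name is "side" or "top" or "wrist"; returns a dict with "img" (400x640x3 uint8, red, green, blue), "camera_matrix" (3x3 intrinsics, pixels), "rvec" (rotation vector, rad) and "tvec" (3), from world to camera coordinates, as OpenCV has them; the wrist camera has in their place "hand_eye" (4x4, takes a point from camera to tool coordinates, whose origin is the TCP and whose axes are the flange's). Camera axes: x right, y down, z forward; pixel columns grow to the right and rows downward; lengths in m; the calibration is good to about 2 mm. A picture is of the moment at which its call begins: read the wrist's pose just before it. There is no depth.
- r.finish_job(): hands the job in; it is judged then, once.
The state is a dict: "time_s": time; "joints": joint angles; "joint_velocities": joint speeds; "effort": joint torques, N m; "tcp_pos": TCP position; "ee_rot": TCP orientation; "wrist_force": force on the tool from outside, world axes, zero at the start; "moment": the same for the moment, N m; "gripper_width": opening from 0.0 (shut) to 1.0 (fully open); "gripper_force": force on a finger pad.
Only numpy, scipy, OpenCV 4.12 (cv2) and the standard library are available. Lean on these libraries where they do the work, as an engineer would, in place of code of your own. Each camera call takes 0.05 s, during which the arm holds its last target. There are 200 camera calls.

## Working session

There is one attempt and no reset: what is moved stays moved. The work goes in short steps, Python scripts to look and compute and a tool call to move; the robot and the scene stay as the last step left them, time stands still between calls to the robot, and variables do not carry over. Pictures are saved under pics/ and viewed, at most 14 in all, crops included, and the job is handed in when it is done.

Besides the shell and the picture viewer there is one more tool, called in YAML: its name, and indented under it one key for each argument. move_arm: Moves the arm, as the interface text tells. Its arguments: {"type":"object","properties":{"series":{"type":"array"}},"required":["series"]}

```bash
ls; mkdir -p pics
cat > h.py <<'E'
import numpy as np, cv2, json
from station import r
def snap(n,f):
    s=r.sense(); c=r.capture(n); cv2.imwrite(f'pics/{f}.png',cv2.cvtColor(c['img'],cv2.COLOR_RGB2BGR))
    K=np.array(c['camera_matrix'])
    if n=='wrist':
        T=np.eye(4);T[:3,:3]=s['ee_rot'];T[:3,3]=s['tcp_pos'];M=np.linalg.inv(T@np.array(c['hand_eye']))
        R,t=M[:3,:3],M[:3,3]
    else: R=cv2.Rodrigues(np.array(c['rvec'],float))[0]; t=np.array(c['tvec'],float).ravel()
    np.savez(f'pics/{f}.npz',K=K,R=R,t=t)
def cam(f):
    d=np.load(f'pics/{f}.npz'); return d['K'],d['R'],d['t']
def plane(f,uv,z):
    K,R,t=cam(f); C=-R.T@t
    d=(np.linalg.inv(K)@np.c_[np.atleast_2d(uv),np.ones(len(np.atleast_2d(uv)))].T).T@R
    return C+d*((z-C[2])/d[:,2])[:,None]
def proj(f,P):
    K,R,t=cam(f); p=(K@(R@np.atleast_2d(P).T+t[:,None])).T; return p[:,:2]/p[:,2:]
E
python3 - <<'E'
from h import *
for n in('top','side','wrist'): snap(n,n+'0'); K,R,t=cam(n+'0'); print(n,-R.T@t,R[2],K[0,0])
s=r.sense(); print(np.round(s['ee_rot'],3),s['gripper_width'],s['wrist_force'])
E
```

```text
pics
top [ 0.4566006  -0.06776334  0.9641358 ] [ 0.06537199  0.03820581 -0.99712929] 378.85789961242847
side [0.13561401 0.85969384 0.73140418] [ 0.31660602 -0.78837754 -0.52746705] 435.1449337193361
wrist [ 0.20555963 -0.59300095  0.38322691] [ 0.2220966   0.1076282  -0.96906618] 324.48845176800324
[[-0.905 -0.426 -0.001]
 [-0.426  0.905  0.001]
 [ 0.     0.002 -1.   ]] 0.9989823515418302 [ 0.01315648 -0.08406892  0.58067022]
```

View pics/top0.png

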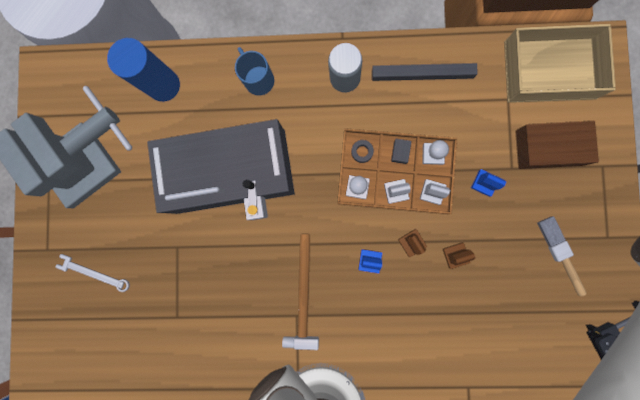

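View pics/side0.png

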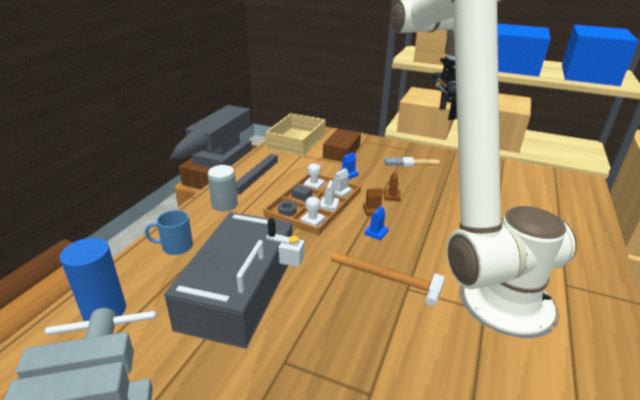

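The top view shows the case at (220,165), with its latch pivot at (253,209) and knob at (249,185). The bin is at (398,172). It holds:
- collar (362,151)
- block (401,150)
- domes (437,151) and (357,186)
- chisels (398,190) and (436,192)

Look-alikes are the blue ones at (488,182) and (371,261) and the brown ones at (413,243) and (459,256), all outside the bin. I choose the four grey ones inside the bin and check them in a close crop.

Run:
```python
from h import *
im=cv2.imread('pics/top0.png')
a=cv2.resize(im[125:220,325:465],None,fx=5,fy=5,interpolation=3)
b=cv2.resize(im[115:225,140:300],None,fx=5,fy=5,interpolation=3)
cv2.imwrite('pics/cbin.png',a);cv2.imwrite('pics/ccase.png',b)
```

```text
(no output)
```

View pics/cbin.png

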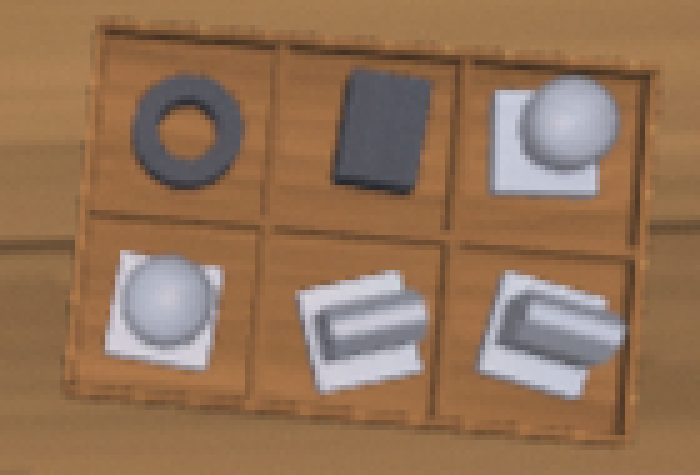

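View pics/ccase.png

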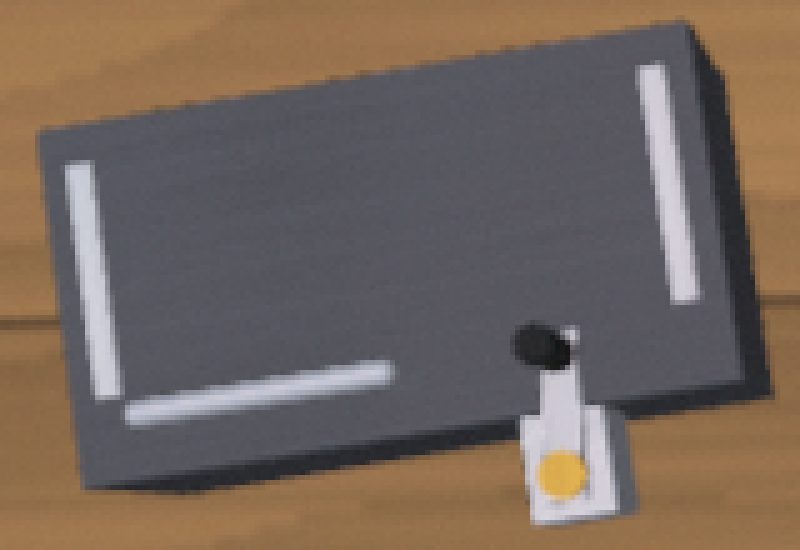

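The crops confirm four grey stakes in the bin: domes in the top-right and bottom-left compartments, chisels in bottom-middle and bottom-right. The lid corners are clear, and the handle sits towards the left half.

```bash
cat >> h.py <<'E'
def casepose():
    c=np.array([[38,130],[688,20],[745,380],[85,490]])/5+[140,115]  # back-left, back-right, front-right, front-left
    P=plane('top0',c,0.108); ctr=P.mean(0)[:2]
    y=(P[0]+P[3]-P[1]-P[2])[:2]; y/=np.linalg.norm(y); x=np.array([y[1],-y[0]])
    return ctr,x,y,P
E
python3 - <<'E'
from h import *
ctr,x,y,P=casepose(); print('case',ctr,x,y, np.degrees(np.arctan2(x[1],x[0])))
print(np.linalg.norm(P[0]-P[1]),np.linalg.norm(P[1]-P[2]),np.linalg.norm(P[2]-P[3]),np.linalg.norm(P[3]-P[0]))
loc=lambda p:[(p[:2]-ctr)@x,(p[:2]-ctr)@y]
C=lambda a,ox,oy:np.array(a)/5+[ox,oy]
piv=plane('top0',C([562,474],140,115),.12)[0]; print('pivot',piv,loc(piv))
kn=plane('top0',C([537,343],140,115),.164)[0]; print('knob',kn,loc(kn))
h=plane('top0',C([[128,413],[392,372]],140,115),.154); print('handle',h,[loc(a) for a in h])
b=plane('top0',C([[100,27],[655,68],[628,440],[68,395]],325,125),.026); print('bin',b.mean(0),b)
print('bin ang',np.degrees(np.arctan2(*( (b[0]+b[3]-b[1]-b[2])[:2][::-1]))))
# domes: head outline centre z~.06
for n,p in (('domeTR',[572,122]),('domeBL',[168,301])): print(n,plane('top0',C(p,325,125),.005+.06))
for n,f in (('TR',[[490,90],[490,195],[600,195]]),('BL',[[118,250],[223,268],[205,370],[105,352]]),('BM',[[298,293],[400,270],[424,373],[322,393]]),('BR',[[505,270],[608,295],[580,398],[478,371]])):
    q=plane('top0',C(f,325,125),.021); print(n,(q[[0,2]].mean(0) ), np.round(np.degrees(np.arctan2(q[1,1]-q[0,1],q[1,0]-q[0,0])),1),np.linalg.norm(q[1]-q[0]))
for n,e in (('BM',[[328,333],[425,312]]),('BR',[[515,312],[622,342]])):
    q=plane('top0',C(e,325,125),.075);print(n,'edge',q,np.degrees(np.arctan2(*(q[1]-q[0])[:2][::-1])))
E
```

```text
case [0.59358631 0.22030891] [0.99071381 0.13596381] [-0.13596381  0.99071381] 7.814355805284192
0.30869163499139524 0.16920603446134758 0.3090920789119235 0.17016990445531682
pivot [0.48962027 0.13715392 0.12      ] [np.float64(-0.11430666278757166), np.float64(-0.06824718178760435)]
knob [0.54428797 0.13666852 0.164     ] [np.float64(-0.06021261403906739), np.float64(-0.07616089442912075)]
handle [[0.51973159 0.31965477 0.154     ]
 [0.53450149 0.20293835 0.154     ]] [[np.float64(-0.05966145365289277), np.float64(0.10846488556305058)], [np.float64(-0.06089791827740037), np.float64(-0.009175860297173747)]]
bin [ 0.57966451 -0.20276813  0.026     ] [[ 0.68653978 -0.07640094  0.026     ]
 [ 0.65673201 -0.35019885  0.026     ]
 [ 0.47314566 -0.3288335   0.026     ]
 [ 0.50224059 -0.05563924  0.026     ]]
bin ang 83.85380401124803
domeTR [[ 0.62377871 -0.29842316  0.065     ]]
domeBL [[ 0.54385004 -0.10481525  0.065     ]]
TR [ 0.62216241 -0.29591416  0.021     ] 177.7 0.05281351271994847
BL [ 0.54379435 -0.10320348  0.021     ] -101.4 0.05309678037513274
BM [ 0.52957747 -0.20160524  0.021     ] -78.8 0.05178001485713239
BR [ 0.52670311 -0.29074288  0.021     ] -105.5 0.05180550472456783
BM edge [[ 0.52576314 -0.17867273  0.075     ]
 [ 0.53438425 -0.22408993  0.075     ]] -79.25196464049039
BR edge [[ 0.53323538 -0.2657517   0.075     ]
 [ 0.51787783 -0.31446093  0.075     ]] -107.49956712618054
```

```bash
cat >> h.py <<'E'
from scipy.spatial.transform import Rotation as Ro
ctr,cx,cy,_=casepose()
PHI=7.8
def W(lx,ly,z): return np.r_[ctr+lx*cx+ly*cy,z]   # case local -> world
def L(p): d=np.array(p[:2])-ctr; return np.round([d@cx,d@cy],4)
def Rt(yaw):
    a=np.radians(yaw); y=np.array([np.cos(a),np.sin(a),0]); z=np.array([0,0,-1.]); return np.c_[np.cross(y,z),y,z]
def mv(ts,state=None):
    "print tool-frame shift/turn for each target (xyz TCP world, yaw of tool y)"
    s=r.sense(); R0=np.array(s['ee_rot']); p0=np.array(s['tcp_pos'])
    print('now',np.round(p0,4),'yaw',round(np.degrees(np.arctan2(R0[1,1],R0[0,1])),1),'t',s['time_s'],'w',round(s['gripper_width'],3),'F',np.round(s['wrist_force'],1),'j6',round(s['joints'][5]))
    for p,yaw in ts:
        print(np.round(R0.T@(np.array(p)-p0)*1000,0).astype(int).tolist(), np.round(Ro.from_matrix(R0.T@Rt(yaw)).as_rotvec(),2).tolist())
E
python3 - <<'E'
from h import *
k=np.array([.5443,.1367]); print(L(k))
mv([((.45,-.15,.33),200),((*k,.25),277.8),((*k,.152),277.8)])
E
```

```text
[-0.0602 -0.0761]
now [ 0.2659 -0.5651  0.2467] yaw 115.2 t 0.15 w 0.999 F [ 0.  -0.1  0.6] j6 -15
[-343, 297, -83] [0.0, 0.0, -1.48]
[-551, 517, -2] [0.0, 0.0, -2.84]
[-551, 516, 96] [0.0, 0.0, -2.84]
```

move_arm:
  series:
    - {"grip": 0.45,"xyz": [-343,297,-83],"angular": [0,0,-1.48]}
    - {"grip": 0.45,"xyz": [-343,297,-83],"angular": [0,0,-1.48]}
    - {"grip": 0.45,"xyz": [-343,297,-83],"angular": [0,0,-1.48]}
    - {"grip": 0.45,"xyz": [-343,297,-83],"angular": [0,0,-1.48]}
    - {"grip": 0.45,"xyz": [-343,297,-83],"angular": [0,0,-1.48]}
    - {"grip": 0.45,"xyz": [-343,297,-83],"angular": [0,0,-1.48]}
    - {"grip": 0.45,"xyz": [-343,297,-83],"angular": [0,0,-1.48]}
    - {"grip": 0.45,"xyz": [-343,297,-83],"angular": [0,0,-1.48]}
    - {"grip": 0.45,"xyz": [-343,297,-83],"angular": [0,0,-1.48]}
    - {"grip": 0.45,"xyz": [-343,297,-83],"angular": [0,0,-1.48]}

```text
time_s: 1.15
tcp_pos: [0.4517, -0.1473, 0.3315]
ee_rot: [[0.352, -0.936, 0.002], [-0.936, -0.352, 0.0], [0.001, -0.002, -1.0]]
wrist_force: [-0.1, -0.5, -0.1]
gripper_width: 0.454
gripper_force: 0.0
```

Run:
```python
from h import *
k=np.array([.5443,.1367])
mv([((*k,.24),277.8)])
```

```text
now [ 0.4517 -0.1473  0.3315] yaw -159.4 t 1.15 w 0.454 F [-0.1 -0.5 -0.1] j6 19
[-233, -186, 92] [-0.0, -0.0, -1.35]
```

move_arm:
  series:
    - {"grip": 0.45,"xyz": [-233,-186,92],"angular": [0,0,-1.35]}
    - {"grip": 0.45,"xyz": [-233,-186,92],"angular": [0,0,-1.35]}
    - {"grip": 0.45,"xyz": [-233,-186,92],"angular": [0,0,-1.35]}
    - {"grip": 0.45,"xyz": [-233,-186,92],"angular": [0,0,-1.35]}
    - {"grip": 0.45,"xyz": [-233,-186,92],"angular": [0,0,-1.35]}
    - {"grip": 0.45,"xyz": [-233,-186,92],"angular": [0,0,-1.35]}
    - {"grip": 0.45,"xyz": [-233,-186,92],"angular": [0,0,-1.35]}
    - {"grip": 0.45,"xyz": [-233,-186,92],"angular": [0,0,-1.35]}
    - {"grip": 0.45,"xyz": [-233,-186,92],"angular": [0,0,-1.35]}
    - {"grip": 0.45,"xyz": [-233,-186,92],"angular": [0,0,-1.35]}

```text
time_s: 2.15
tcp_pos: [0.5449, 0.1321, 0.238]
ee_rot: [[0.992, 0.128, -0.001], [0.128, -0.992, -0.0], [-0.001, 0.0, -1.0]]
wrist_force: [-0.9, -0.7, 0.2]
gripper_width: 0.448
gripper_force: 0.0
```

Run:
```python
from h import *
snap('wrist','w1')
k=np.array([.5443,.1367])
mv([((*k,.15),277.8)])
print(proj('w1',[[*k,.164],W(-.115,-.07,.12)]))
```

```text
now [0.545  0.1319 0.2382] yaw -82.8 t 2.2 w 0.451 F [-0.2  0.3  0.1] j6 67
[0, -5, 88] [0.0, 0.0, -0.01]
[[312.78271229 216.36650005]
 [307.27296798 262.04378934]]
```

View pics/w1.png

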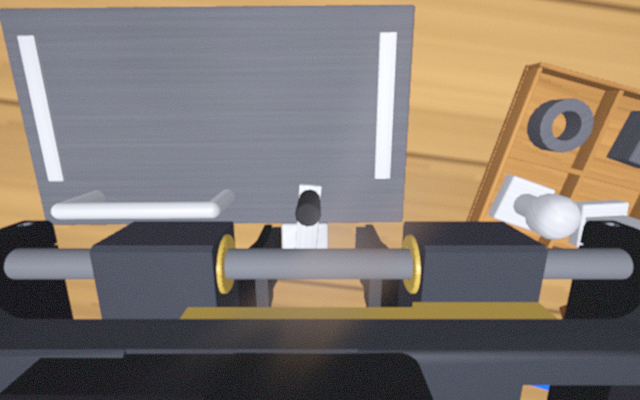

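The wrist view shows the knob top at (309,213), against a predicted (313,216). The jaws straddle it, so I descend.

move_arm:
  series:
    - {"grip": 0.45,"xyz": [0,-6,30],"angular": [0,0,0]}
    - {"grip": 0.45,"xyz": [0,-6,55],"angular": [0,0,0]}
    - {"grip": 0.45,"xyz": [0,-6,75],"angular": [0,0,0]}
    - {"grip": 0.45,"xyz": [0,-6,88],"angular": [0,0,0]}
    - {"grip": 0.45,"xyz": [0,-6,88],"angular": [0,0,0]}

```text
time_s: 2.7
tcp_pos: [0.5434, 0.1371, 0.1488]
ee_rot: [[0.992, 0.126, -0.004], [0.126, -0.992, -0.002], [-0.004, 0.001, -1.0]]
wrist_force: [-0.5, -0.7, 0.4]
gripper_width: 0.447
gripper_force: 0.0
```

Run:
```python
from h import *
# circle about pivot, TCP lateral offset zero, lever angle q clockwise from case x
T=[]
for q in np.linspace(.1,1.8,18)[1:]:
    a=q if q<1.65 else 1.65
    T.append((W(-.115+.055*np.cos(q),-.07-.055*np.sin(q),.15),277.8-np.degrees(a)))
mv(T)
```

```text
now [0.5434 0.1371 0.1488] yaw -82.8 t 2.7 w 0.447 F [-0.5 -0.7  0.4] j6 67
[0, 5, -1] [0.0, 0.0, 0.19]
[-1, 11, -1] [0.0, 0.0, 0.29]
[-3, 16, -1] [0.0, 0.0, 0.39]
[-5, 21, -1] [0.0, 0.0, 0.49]
[-8, 26, -1] [0.0, 0.0, 0.59]
[-12, 30, -1] [0.0, 0.0, 0.69]
[-15, 34, -1] [0.0, 0.0, 0.79]
[-19, 38, -1] [0.0, 0.0, 0.89]
[-24, 41, -1] [0.0, 0.0, 0.99]
[-29, 44, -1] [0.0, 0.0, 1.09]
[-34, 46, -1] [0.0, 0.0, 1.19]
[-39, 48, -1] [0.0, 0.0, 1.29]
[-44, 49, -1] [0.0, 0.0, 1.39]
[-50, 50, -1] [0.0, 0.0, 1.49]
[-55, 50, -1] [0.0, 0.0, 1.59]
[-61, 50, -1] [0.0, 0.0, 1.64]
[-66, 49, -1] [0.0, 0.0, 1.64]
```

move_arm:
  series:
    - {"grip": 0.45,"xyz": [0,5,0],"angular": [0,0,0.13]}
    - {"grip": 0.45,"xyz": [-1,11,0],"angular": [0,0,0.26]}
    - {"grip": 0.45,"xyz": [-3,16,0],"angular": [0,0,0.39]}
    - {"grip": 0.45,"xyz": [-5,21,0],"angular": [0,0,0.49]}
    - {"grip": 0.45,"xyz": [-8,26,0],"angular": [0,0,0.59]}
    - {"grip": 0.45,"xyz": [-12,30,0],"angular": [0,0,0.69]}
    - {"grip": 0.45,"xyz": [-15,34,0],"angular": [0,0,0.79]}
    - {"grip": 0.45,"xyz": [-19,38,0],"angular": [0,0,0.89]}
    - {"grip": 0.45,"xyz": [-24,41,0],"angular": [0,0,0.99]}
    - {"grip": 0.45,"xyz": [-29,44,0],"angular": [0,0,1.09]}

```text
time_s: 3.7
tcp_pos: [0.523, 0.0909, 0.1524]
ee_rot: [[0.568, -0.823, 0.005], [-0.823, -0.568, 0.002], [0.001, -0.005, -1.0]]
wrist_force: [1.9, 0.6, -0.8]
gripper_width: 0.451
gripper_force: 0.9
```

Run:
```python
from h import *
T=[]
for q in np.linspace(1.2,1.8,7):
    a=min(q,1.6)
    T.append((W(-.115+.055*np.cos(q),-.07-.055*np.sin(q),.15),277.8-np.degrees(a)))
mv(T)
```

```text
now [0.523  0.0909 0.1524] yaw -145.4 t 3.7 w 0.451 F [ 1.9  0.6 -0.8] j6 7
[-1, 8, 2] [-0.01, -0.0, 0.1]
[-2, 13, 2] [-0.01, -0.0, 0.2]
[-3, 19, 2] [-0.01, -0.0, 0.3]
[-5, 24, 2] [-0.01, -0.0, 0.4]
[-7, 29, 2] [-0.01, -0.0, 0.5]
[-10, 34, 2] [-0.01, -0.0, 0.5]
[-14, 38, 2] [-0.01, -0.0, 0.5]
```

move_arm:
  series:
    - {"grip": 0.45,"xyz": [-1,8,0],"angular": [0,0,0.1]}
    - {"grip": 0.45,"xyz": [-2,13,0],"angular": [0,0,0.2]}
    - {"grip": 0.45,"xyz": [-3,19,0],"angular": [0,0,0.3]}
    - {"grip": 0.45,"xyz": [-5,24,0],"angular": [0,0,0.4]}
    - {"grip": 0.45,"xyz": [-7,29,0],"angular": [0,0,0.5]}
    - {"grip": 0.45,"xyz": [-10,34,0],"angular": [0,0,0.5]}
    - {"grip": 0.45,"xyz": [-13,37,0],"angular": [0,0,0.5]}
    - {"grip": 0.45,"xyz": [-13,37,0],"angular": [0,0,0.5]}
    - {"grip": 0.45,"xyz": [-9,28,0],"angular": [0,0,0.5]}
    - {"grip": 0.45,"xyz": [-9,28,-60],"angular": [0,0,0.5]}

```text
time_s: 4.7
tcp_pos: [0.4904, 0.0809, 0.1949]
ee_rot: [[0.108, -0.994, -0.015], [-0.994, -0.108, -0.006], [0.004, 0.015, -1.0]]
wrist_force: [0.2, 0.3, -0.2]
gripper_width: 0.451
gripper_force: 0.0
```

Run:
```python
from h import *
snap('top','top1')
h=W(-.060,.05,0)
mv([((h[0],h[1],.24),187.8)])
im=cv2.imread('pics/top1.png')
cv2.imwrite('pics/ctop1.png',cv2.resize(im[115:225,140:470],None,fx=2.4,fy=2.4,interpolation=3))
```

```text
now [0.4969 0.0825 0.2072] yaw -173.6 t 4.75 w 0.45 F [1.6 0.4 7.3] j6 -22
[-175, -50, -32] [-0.01, -0.0, -0.02]
```

View pics/ctop1.png

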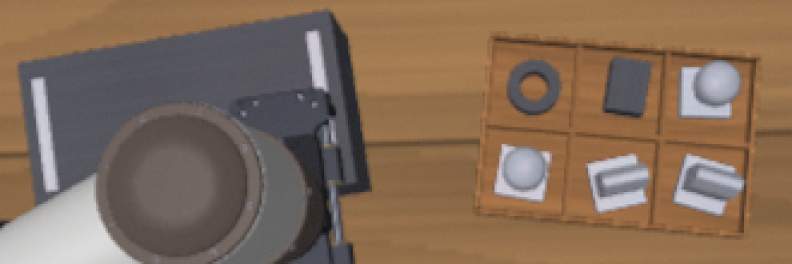

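The arm hides the latch from the top camera, and the stakes haven't moved. I go up and over to the handle, then check the latch from there.

move_arm:
  series:
    - {"grip": 0.45,"xyz": [0,0,-40],"angular": [0,0,0]}
    - {"grip": 0.45,"xyz": [-40,-12,-40],"angular": [0,0,0]}
    - {"grip": 0.45,"xyz": [-90,-25,-40],"angular": [0,0,0]}
    - {"grip": 0.45,"xyz": [-140,-40,-40],"angular": [0,0,-0.02]}
    - {"grip": 0.45,"xyz": [-175,-50,-34],"angular": [0,0,-0.02]}
    - {"grip": 0.45,"xyz": [-175,-50,-34],"angular": [0,0,-0.02]}
    - {"grip": 0.45,"xyz": [-175,-50,-34],"angular": [0,0,-0.02]}

```text
time_s: 5.45
tcp_pos: [0.5239, 0.2622, 0.2335]
ee_rot: [[0.13, -0.991, -0.001], [-0.991, -0.13, -0.001], [0.001, 0.002, -1.0]]
wrist_force: [-0.3, -0.7, -0.3]
gripper_width: 0.45
gripper_force: 0.0
```

Run:
```python
from h import *
snap('wrist','w2');snap('side','s2')
h=W(-.060,.05,0)
mv([((h[0],h[1],.158),187.8)])
print(proj('w2',[W(-.06,-.005,.154),W(-.06,.105,.154)]))
q=1.57
print(proj('s2',[W(-.115,-.07,.12),W(-.115,-.125,.164),W(-.06,-.075,.164)]))
im=cv2.imread('pics/s2.png')[180:320,160:340]; im=cv2.resize(im,(514,400)); w=cv2.resize(cv2.imread('pics/w2.png'),(640,400))[:,:280]
cv2.imwrite('pics/m2.png',np.hstack([im,w]))
```

```text
now [0.5239 0.2606 0.2344] yaw -172.6 t 5.55 w 0.452 F [ 0.   0.6 -0.4] j6 -35
[-1, -4, 76] [0.0, -0.0, -0.01]
[[312.72422003 130.4000666 ]
 [314.23276782 282.60014064]]
[[293.28029061 239.50646552]
 [300.18817219 211.03514855]
 [270.85408394 218.77234742]]
```

View pics/m2.png

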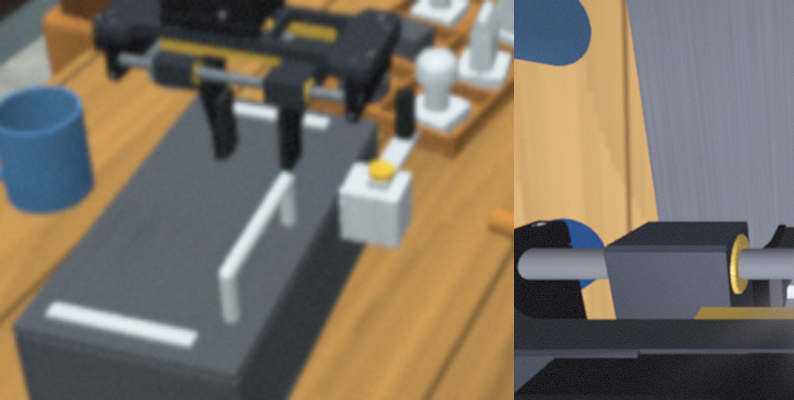

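In the side view the knob is at about (302,211), matching latch ≈1.57, so it is clear. The handle lies under the jaws.

move_arm:
  series:
    - {"grip": 0.45,"xyz": [0,-4,40],"angular": [0,0,0]}
    - {"grip": 0.45,"xyz": [0,-4,65],"angular": [0,0,0]}
    - {"grip": 0.45,"xyz": [0,-4,80],"angular": [0,0,0]}
    - {"grip": 0.45,"xyz": [0,-4,80],"angular": [0,0,0]}
    - {"grip": 0.0,"xyz": [0,-4,80],"angular": [0,0,0]}
    - {"grip": 0.0,"xyz": [0,-4,80],"angular": [0,0,0]}
    - {"grip": 0.0,"xyz": [0,-4,80],"angular": [0,0,0]}
    - {"grip": 0.0,"xyz": [0,-4,80],"angular": [0,0,0]}

```text
time_s: 6.35
tcp_pos: [0.5281, 0.2619, 0.1556]
ee_rot: [[0.129, -0.992, 0.001], [-0.992, -0.129, 0.001], [-0.001, -0.002, -1.0]]
wrist_force: [-0.5, -0.1, -0.5]
gripper_width: 0.167
gripper_force: 0.0
```

```bash
cat >> h.py <<'E'
def hd(th,dz=0): # handle offset from hinge in case x,z
    return -.145*np.cos(th)+.048*np.sin(th), .145*np.sin(th)+.048*np.cos(th)
def arc(t0,t1,n):
    s=r.sense(); p0=np.array(s['tcp_pos']); R0=np.array(s['ee_rot']); x0,z0=hd(t0)
    print(np.round(p0,4),L(p0),'w',s['gripper_width'],'gf',s['gripper_force'],'F',np.round(s['wrist_force'],1))
    for th in np.linspace(t0,t1,n+1)[1:]:
        x,z=hd(th); d=np.r_[(x-x0)*cx,z-z0]; print(round(th,2),np.round(R0.T@d*1000).astype(int).tolist())
E
python3 - <<'E'
from h import *
arc(0,1.6,20)
E
```

```text
[0.5281 0.2619 0.1556] [-0.0593  0.0501] w 0.16698311747419672 gf 0.0 F [-0.5 -0.1 -0.5]
0.08 [0, -4, -11]
0.16 [0, -10, -22]
0.24 [0, -16, -33]
0.32 [0, -23, -43]
0.4 [0, -30, -53]
0.48 [0, -39, -61]
0.56 [0, -48, -70]
0.64 [-1, -57, -77]
0.72 [-1, -68, -84]
0.8 [-1, -79, -89]
0.88 [-1, -90, -94]
0.96 [-1, -101, -98]
1.04 [-1, -113, -101]
1.12 [-1, -125, -103]
1.2 [-1, -137, -104]
1.28 [-1, -150, -104]
1.36 [-1, -162, -104]
1.44 [-1, -174, -102]
1.52 [-1, -186, -99]
1.6 [-2, -197, -95]
```

move_arm:
  series:
    - {"grip": 0.0,"xyz": [0,0,0],"angular": [0,0,0]}
    - {"grip": 0.0,"xyz": [0,0,0],"angular": [0,0,0]}
    - {"grip": 0.0,"xyz": [0,-4,-11],"angular": [0,0,0]}
    - {"grip": 0.0,"xyz": [0,-10,-22],"angular": [0,0,0]}
    - {"grip": 0.0,"xyz": [0,-16,-33],"angular": [0,0,0]}
    - {"grip": 0.0,"xyz": [0,-23,-43],"angular": [0,0,0]}
    - {"grip": 0.0,"xyz": [0,-30,-53],"angular": [0,0,0]}
    - {"grip": 0.0,"xyz": [0,-39,-61],"angular": [0,0,0]}
    - {"grip": 0.0,"xyz": [0,-48,-70],"angular": [0,0,0]}
    - {"grip": 0.0,"xyz": [0,-48,-70],"angular": [0,0,0]}

```text
time_s: 7.35
tcp_pos: [0.5734, 0.268, 0.2264]
ee_rot: [[0.129, -0.992, -0.006], [-0.992, -0.129, -0.001], [0.001, 0.006, -1.0]]
wrist_force: [-9.9, 2.8, 5.0]
gripper_width: 0.122
gripper_force: 30.0
```

Run:
```python
from h import *
arc(.56,1.6,13)
```

```text
[0.5734 0.268  0.2264] [-0.0135  0.05  ] w 0.12208381803613708 gf 29.970528781414032 F [-9.9  2.8  5. ]
0.64 [0, -10, -7]
0.72 [0, -20, -14]
0.8 [0, -31, -20]
0.88 [0, -42, -25]
0.96 [0, -53, -29]
1.04 [0, -65, -32]
1.12 [-1, -77, -34]
1.2 [-1, -89, -35]
1.28 [-1, -102, -36]
1.36 [-1, -114, -35]
1.44 [-1, -126, -33]
1.52 [-1, -138, -30]
1.6 [-1, -149, -27]
```

move_arm:
  series:
    - {"grip": 0.0,"xyz": [0,-10,-7],"angular": [0,0,0]}
    - {"grip": 0.0,"xyz": [0,-20,-14],"angular": [0,0,0]}
    - {"grip": 0.0,"xyz": [0,-31,-20],"angular": [0,0,0]}
    - {"grip": 0.0,"xyz": [0,-42,-25],"angular": [0,0,0]}
    - {"grip": 0.0,"xyz": [0,-53,-29],"angular": [0,0,0]}
    - {"grip": 0.0,"xyz": [0,-65,-32],"angular": [0,0,0]}
    - {"grip": 0.0,"xyz": [0,-77,-34],"angular": [0,0,0]}
    - {"grip": 0.0,"xyz": [0,-89,-35],"angular": [0,0,0]}
    - {"grip": 0.0,"xyz": [0,-102,-36],"angular": [0,0,0]}
    - {"grip": 0.0,"xyz": [0,-114,-35],"angular": [0,0,0]}

```text
time_s: 8.35
tcp_pos: [0.6879, 0.2832, 0.2634]
ee_rot: [[0.13, -0.992, 0.0], [-0.992, -0.13, 0.001], [-0.001, -0.0, -1.0]]
wrist_force: [-5.5, 2.4, 5.4]
gripper_width: 0.124
gripper_force: 30.0
```

Run:
```python
from h import *
arc(1.36,1.68,4)
```

```text
[0.6879 0.2832 0.2634] [0.102  0.0495] w 0.12404274588822842 gf 30.02091497182846 F [-5.5  2.4  5.4]
1.44 [0, -12, 2]
1.52 [0, -24, 5]
1.6 [0, -36, 8]
1.68 [0, -47, 13]
```

move_arm:
  series:
    - {"grip": 0.0,"xyz": [0,-12,2],"angular": [0,0,0]}
    - {"grip": 0.0,"xyz": [0,-24,5],"angular": [0,0,0]}
    - {"grip": 0.0,"xyz": [0,-36,8],"angular": [0,0,0]}
    - {"grip": 0.0,"xyz": [0,-41,10],"angular": [0,0,0]}
    - {"grip": 0.0,"xyz": [0,-41,10],"angular": [0,0,0]}
    - {"grip": 0.35,"xyz": [0,-41,10],"angular": [0,0,0]}
    - {"grip": 0.35,"xyz": [0,-41,10],"angular": [0,0,0]}
    - {"grip": 0.35,"xyz": [0,-41,10],"angular": [0,0,0]}
    - {"grip": 0.35,"xyz": [0,-41,-30],"angular": [0,0,0]}
    - {"grip": 0.35,"xyz": [0,-41,-70],"angular": [0,0,0]}

```text
time_s: 9.35
tcp_pos: [0.7285, 0.2869, 0.3283]
ee_rot: [[0.128, -0.992, -0.004], [-0.992, -0.128, -0.003], [0.003, 0.005, -1.0]]
wrist_force: [0.1, 0.5, 0.2]
gripper_width: 0.343
gripper_force: 0.0
```

Run:
```python
from h import *
# domeTR: (.6230,-.297), yaw 87.7 ; rise then move
mv([((.45,-.05,.36),140),((.623,-.297,.20),87.7)])
snap('side','s3'); print(proj('s3',[W(.085+x,.05,.1+z) for x,z in [hd(1.5),hd(1.64),hd(1.7)]]))
```

```text
now [0.7285 0.2869 0.3283] yaw -172.6 t 9.35 w 0.343 F [0.1 0.5 0.2] j6 -26
[299, 320, -29] [0.0, -0.0, 0.83]
[565, 179, 131] [0.0, -0.01, 1.74]
[[163.58303654 203.60686009]
 [155.33320065 204.8299706 ]
 [152.05559837 205.72060062]]
```

View pics/s3.png

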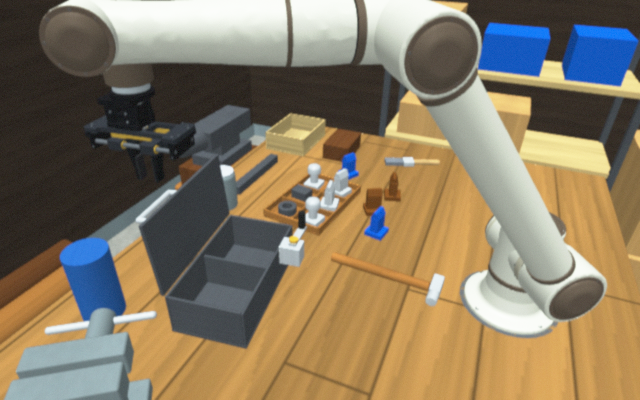

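The side view shows the lid standing just past upright (handle ≈(157,205), ~1.64 rad) and all four stakes unmoved. Next is the far-right dome.

move_arm:
  series:
    - {"grip": 0.75,"xyz": [40,30,-30],"angular": [0,0,0.15]}
    - {"grip": 0.75,"xyz": [80,60,-30],"angular": [0,0,0.3]}
    - {"grip": 0.75,"xyz": [120,90,-30],"angular": [0,0,0.45]}
    - {"grip": 0.75,"xyz": [160,115,-30],"angular": [0,0,0.6]}
    - {"grip": 0.75,"xyz": [205,135,-30],"angular": [0,0,0.75]}
    - {"grip": 0.75,"xyz": [250,150,-30],"angular": [0,0,0.9]}
    - {"grip": 0.75,"xyz": [295,160,-30],"angular": [0,0,1.05]}
    - {"grip": 0.75,"xyz": [340,165,-30],"angular": [0,0,1.2]}
    - {"grip": 0.75,"xyz": [385,170,-30],"angular": [0,0,1.35]}
    - {"grip": 0.75,"xyz": [430,175,-10],"angular": [0,0,1.5]}

```text
time_s: 10.4
tcp_pos: [0.6113, -0.1637, 0.3427]
ee_rot: [[-0.981, -0.192, 0.007], [-0.192, 0.981, -0.002], [-0.006, -0.003, -1.0]]
wrist_force: [0.4, -0.1, -0.3]
gripper_width: 0.75
gripper_force: 0.0
```

Run:
```python
from h import *
mv([((.623,-.297,.20),87.7)])
```

```text
now [ 0.6113 -0.1637  0.3427] yaw 101.1 t 10.4 w 0.75 F [ 0.4 -0.1 -0.3] j6 -79
[15, -133, 143] [-0.0, 0.01, 0.23]
```

move_arm:
  series:
    - {"grip": 0.75,"xyz": [15,-133,143],"angular": [0,0,0.23]}
    - {"grip": 0.75,"xyz": [15,-133,143],"angular": [0,0,0.23]}
    - {"grip": 0.75,"xyz": [15,-133,143],"angular": [0,0,0.23]}
    - {"grip": 0.75,"xyz": [15,-133,143],"angular": [0,0,0.23]}
    - {"grip": 0.75,"xyz": [15,-133,143],"angular": [0,0,0.23]}
    - {"grip": 0.75,"xyz": [15,-133,143],"angular": [0,0,0.23]}

```text
time_s: 11.0
tcp_pos: [0.6217, -0.2954, 0.1953]
ee_rot: [[-0.999, 0.032, -0.003], [0.032, 0.999, 0.0], [0.003, -0.0, -1.0]]
wrist_force: [-0.2, 0.1, 1.0]
gripper_width: 0.752
gripper_force: 0.0
```

```bash
cat >> h.py <<'E'
def bright(f,box,z):
    "centroid of light-grey blobs within box (u0,v0,u1,v1)"
    im=cv2.imread(f'pics/{f}.png'); hsv=cv2.cvtColor(im,cv2.COLOR_BGR2HSV)
    m=((hsv[...,1]<60)&(hsv[...,2]>110)).astype(np.uint8); k=np.zeros_like(m); u0,v0,u1,v1=box; k[v0:v1,u0:u1]=m[v0:v1,u0:u1]
    n,_,st,ce=cv2.connectedComponentsWithStats(k)
    return [(st[i].tolist(),np.round(ce[i],1)) for i in range(1,n) if st[i][4]>80]
E
python3 - <<'E'
from h import *
snap('wrist','w3'); mv([((.623,-.297,.071),87.7)])
P=proj('w3',[[.623,-.297,.065],[.623,-.297,.005]]); print(P)
print(bright('w3',(150,60,500,320),0))
E
```

```text
now [ 0.6227 -0.2948  0.1972] yaw 88.3 t 11.05 w 0.748 F [-0.3  0.7  1.1] j6 -80
[0, -2, 126] [-0.0, 0.0, 0.01]
[[315.01631988 197.83297193]
 [315.48383437 183.47907434]]
[([287, 60, 70, 59, 3186], array([320.8,  85.3])), ([385, 60, 93, 59, 4151], array([426.1,  84. ])), ([483, 64, 17, 59, 583], array([493.5, 100. ])), ([291, 158, 55, 68, 3273], array([317.8, 189.3])), ([378, 163, 53, 61, 2250], array([404.4, 193.1])), ([475, 166, 25, 55, 754], array([486.8, 194.5])), ([172, 249, 293, 31, 8065], array([319. , 264.7]))]
```

View pics/w3.png

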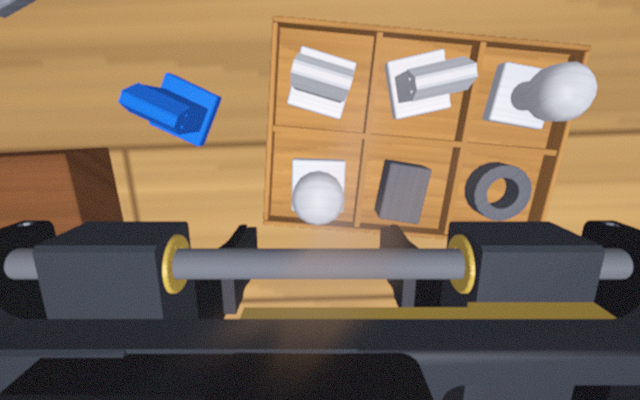

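The wrist view shows the dome head at about (319,198), between the jaws and upright. I descend and grip.

move_arm:
  series:
    - {"grip": 0.75,"xyz": [0,0,45],"angular": [0,0,0]}
    - {"grip": 0.75,"xyz": [0,0,85],"angular": [0,0,0]}
    - {"grip": 0.75,"xyz": [0,0,115],"angular": [0,0,0]}
    - {"grip": 0.75,"xyz": [0,0,126],"angular": [0,0,0]}
    - {"grip": 0.75,"xyz": [0,0,126],"angular": [0,0,0]}
    - {"grip": 0,"xyz": [0,0,126],"angular": [0,0,0]}
    - {"grip": 0,"xyz": [0,0,126],"angular": [0,0,0]}
    - {"grip": 0,"xyz": [0,0,126],"angular": [0,0,0]}
    - {"grip": 0,"xyz": [0,0,126],"angular": [0,0,0]}
    - {"grip": 0,"xyz": [0,0,126],"angular": [0,0,0]}

```text
time_s: 12.05
tcp_pos: [0.6235, -0.2954, 0.0725]
ee_rot: [[-1.0, 0.03, 0.003], [0.03, 1.0, -0.002], [-0.003, -0.002, -1.0]]
wrist_force: [-0.6, -2.2, 4.8]
gripper_width: 0.491
gripper_force: 30.0
```

move_arm:
  series:
    - {"grip": 0,"xyz": [0,0,0],"angular": [0,0,0]}
    - {"grip": 0,"xyz": [0,0,-20],"angular": [0,0,0]}
    - {"grip": 0,"xyz": [0,0,-50],"angular": [0,0,0]}
    - {"grip": 0,"xyz": [0,0,-90],"angular": [0,0,0]}
    - {"grip": 0,"xyz": [0,0,-140],"angular": [0,0,0]}
    - {"grip": 0,"xyz": [0,0,-180],"angular": [0,0,0]}
    - {"grip": 0,"xyz": [0,0,-180],"angular": [0,0,0]}

```text
time_s: 12.75
tcp_pos: [0.6249, -0.2951, 0.2572]
ee_rot: [[-0.999, 0.03, 0.012], [0.03, 1.0, -0.004], [-0.012, -0.003, -1.0]]
wrist_force: [1.3, -0.6, -2.5]
gripper_width: 0.489
gripper_force: 30.0
```

Run:
```python
from h import *
print(r.sense()['gripper_force'])
b=W(.033,.076,.22);mv([((.53,-.05,.26),93),(b,97.8)])
```

```text
30.000294186609153
now [ 0.6249 -0.2951  0.2572] yaw 88.3 t 12.75 w 0.489 F [ 1.3 -0.6 -2.5] j6 -80
[102, 242, -5] [-0.0, 0.01, -0.08]
[27, 595, 35] [-0.0, 0.01, -0.17]
```

move_arm:
  series:
    - {"grip": 0,"xyz": [10,40,-5],"angular": [0,0,-0.02]}
    - {"grip": 0,"xyz": [20,85,-5],"angular": [0,0,-0.03]}
    - {"grip": 0,"xyz": [30,130,-5],"angular": [0,0,-0.04]}
    - {"grip": 0,"xyz": [35,175,-5],"angular": [0,0,-0.06]}
    - {"grip": 0,"xyz": [40,220,-5],"angular": [0,0,-0.08]}
    - {"grip": 0,"xyz": [40,268,-5],"angular": [0,0,-0.1]}
    - {"grip": 0,"xyz": [38,316,-5],"angular": [0,0,-0.12]}
    - {"grip": 0,"xyz": [36,364,-5],"angular": [0,0,-0.14]}
    - {"grip": 0,"xyz": [34,412,-5],"angular": [0,0,-0.16]}
    - {"grip": 0,"xyz": [32,460,-5],"angular": [0,0,-0.17]}

```text
time_s: 13.75
tcp_pos: [0.6026, 0.1682, 0.2525]
ee_rot: [[-0.99, -0.139, -0.006], [-0.139, 0.99, -0.001], [0.006, 0.0, -1.0]]
wrist_force: [0.9, -0.1, -3.7]
gripper_width: 0.495
gripper_force: 30.0
```

Run:
```python
from h import *
mv([(W(.033,.076,.20),97.8),(W(.033,.076,.076),97.8)])
```

```text
now [0.6026 0.1682 0.2525] yaw 98.0 t 13.75 w 0.495 F [ 0.9 -0.1 -3.7] j6 -112
[-32, 129, 52] [0.0, -0.01, 0.0]
[-33, 129, 176] [0.0, -0.01, 0.0]
```

move_arm:
  series:
    - {"grip": 0,"xyz": [-10,42,0],"angular": [0,0,0]}
    - {"grip": 0,"xyz": [-20,85,20],"angular": [0,0,0]}
    - {"grip": 0,"xyz": [-32,125,40],"angular": [0,0,0]}
    - {"grip": 0,"xyz": [-32,129,70],"angular": [0,0,0]}
    - {"grip": 0,"xyz": [-32,129,70],"angular": [0,0,0]}

```text
time_s: 14.25
tcp_pos: [0.6132, 0.2981, 0.1764]
ee_rot: [[-0.99, -0.14, -0.016], [-0.14, 0.99, -0.008], [0.017, -0.006, -1.0]]
wrist_force: [-1.8, -1.0, -5.1]
gripper_width: 0.494
gripper_force: 30.0
```

Run:
```python
from h import *
mv([(W(.033,.076,.0755),97.8)]); print(L(r.sense()['tcp_pos']))
```

```text
now [0.6132 0.2981 0.1764] yaw 98.0 t 14.25 w 0.494 F [-1.8 -1.  -5.1] j6 -121
[-5, 2, 101] [-0.01, -0.02, 0.0]
[0.03   0.0744]
```

move_arm:
  series:
    - {"grip": 0,"xyz": [0,0,30],"angular": [0,0,0]}
    - {"grip": 0,"xyz": [0,0,60],"angular": [0,0,0]}
    - {"grip": 0,"xyz": [0,0,85],"angular": [0,0,0]}
    - {"grip": 0,"xyz": [0,0,92],"angular": [0,0,0]}
    - {"grip": 0,"xyz": [0,0,92],"angular": [0,0,0]}
    - {"grip": 0,"xyz": [0,0,92],"angular": [0,0,0]}

```text
time_s: 14.85
tcp_pos: [0.6192, 0.2985, 0.0953]
ee_rot: [[-0.99, -0.139, 0.002], [-0.139, 0.99, 0.001], [-0.002, 0.001, -1.0]]
wrist_force: [1.0, 0.1, -3.6]
gripper_width: 0.498
gripper_force: 30.0
```

move_arm:
  series:
    - {"grip": 0,"xyz": [-2,0,12],"angular": [0,0,0]}
    - {"grip": 0,"xyz": [-2,0,20],"angular": [0,0,0]}
    - {"grip": 0,"xyz": [-2,0,20],"angular": [0,0,0]}
    - {"grip": 0.7,"xyz": [-2,0,20],"angular": [0,0,0]}
    - {"grip": 0.7,"xyz": [-2,0,20],"angular": [0,0,0]}
    - {"grip": 0.7,"xyz": [-2,0,20],"angular": [0,0,0]}
    - {"grip": 0.7,"xyz": [-2,0,-20],"angular": [0,0,0]}
    - {"grip": 0.7,"xyz": [-2,0,-60],"angular": [0,0,0]}
    - {"grip": 0.7,"xyz": [-2,0,-110],"angular": [0,0,0]}
    - {"grip": 0.7,"xyz": [-2,0,-150],"angular": [0,0,0]}

```text
time_s: 15.85
tcp_pos: [0.6207, 0.2989, 0.2476]
ee_rot: [[-0.99, -0.14, 0.004], [-0.14, 0.99, 0.002], [-0.004, 0.001, -1.0]]
wrist_force: [0.3, 0.4, 0.6]
gripper_width: 0.702
gripper_force: 0.0
```

Run:
```python
from h import *
mv([((.545,-.05,.25),85),((.544,-.104,.20),78.6)])
```

```text
now [0.6207 0.2989 0.2476] yaw 98.0 t 15.85 w 0.702 F [0.3 0.4 0.6] j6 -121
[124, -335, -3] [0.0, 0.0, 0.23]
[132, -388, 47] [0.0, 0.0, 0.34]
```

move_arm:
  series:
    - {"grip": 0.75,"xyz": [15,-40,-5],"angular": [0,0,0.03]}
    - {"grip": 0.75,"xyz": [30,-85,-5],"angular": [0,0,0.07]}
    - {"grip": 0.75,"xyz": [46,-131,-5],"angular": [0,0,0.1]}
    - {"grip": 0.75,"xyz": [62,-178,-5],"angular": [0,0,0.15]}
    - {"grip": 0.75,"xyz": [78,-225,-5],"angular": [0,0,0.2]}
    - {"grip": 0.75,"xyz": [94,-272,-5],"angular": [0,0,0.24]}
    - {"grip": 0.75,"xyz": [110,-318,-3],"angular": [0,0,0.28]}
    - {"grip": 0.75,"xyz": [125,-360,20],"angular": [0,0,0.34]}
    - {"grip": 0.75,"xyz": [132,-388,45],"angular": [0,0,0.34]}
    - {"grip": 0.75,"xyz": [132,-388,47],"angular": [0,0,0.34]}

```text
time_s: 16.85
tcp_pos: [0.5408, -0.1068, 0.1941]
ee_rot: [[-0.979, 0.204, -0.005], [0.204, 0.979, 0.0], [0.005, -0.001, -1.0]]
wrist_force: [-1.0, -0.7, 0.4]
gripper_width: 0.75
gripper_force: 0.0
```

Run:
```python
from h import *
snap('wrist','w4'); snap('top','top4'); mv([((.544,-.104,.071),78.6)])
print(proj('w4',[[.544,-.104,.065]]))
a=cv2.imread('pics/w4.png')[:300]; b=cv2.resize(cv2.imread('pics/top4.png')[110:225,140:470],(640,223))
cv2.imwrite('pics/m4.png',np.vstack([a,b]))
```

```text
now [ 0.5434 -0.1045  0.1967] yaw 78.5 t 16.95 w 0.751 F [ 0.8 -0.5  0.9] j6 -107
[0, 1, 126] [-0.0, 0.0, -0.0]
[[320.92420956 200.14812831]]
```

View pics/m4.png

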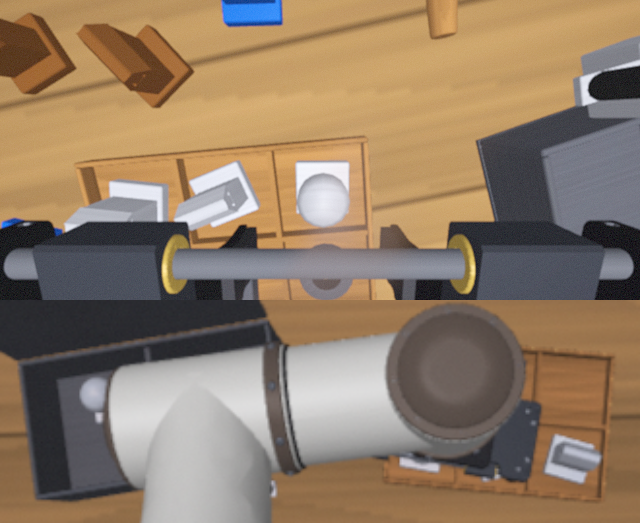

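The wrist view shows dome head at (324,199), as predicted, with the left finger clear of the chisel. The top view shows the first dome standing in the left bay. I grip this one.

move_arm:
  series:
    - {"grip": 0.75,"xyz": [0,1,45],"angular": [0,0,0]}
    - {"grip": 0.75,"xyz": [0,1,85],"angular": [0,0,0]}
    - {"grip": 0.75,"xyz": [0,1,115],"angular": [0,0,0]}
    - {"grip": 0.75,"xyz": [0,1,125],"angular": [0,0,0]}
    - {"grip": 0.75,"xyz": [0,1,125],"angular": [0,0,0]}
    - {"grip": 0,"xyz": [0,1,125],"angular": [0,0,0]}
    - {"grip": 0,"xyz": [0,1,125],"angular": [0,0,0]}
    - {"grip": 0,"xyz": [0,1,125],"angular": [0,0,0]}
    - {"grip": 0,"xyz": [0,1,125],"angular": [0,0,0]}
    - {"grip": 0,"xyz": [0,1,125],"angular": [0,0,0]}

```text
time_s: 17.95
tcp_pos: [0.5444, -0.1034, 0.073]
ee_rot: [[-0.98, 0.198, 0.002], [0.198, 0.98, -0.001], [-0.002, -0.0, -1.0]]
wrist_force: [-1.3, -2.9, 6.1]
gripper_width: 0.494
gripper_force: 30.0
```

move_arm:
  series:
    - {"grip": 0,"xyz": [0,0,0],"angular": [0,0,0]}
    - {"grip": 0,"xyz": [0,0,-20],"angular": [0,0,0]}
    - {"grip": 0,"xyz": [0,0,-50],"angular": [0,0,0]}
    - {"grip": 0,"xyz": [0,0,-90],"angular": [0,0,0]}
    - {"grip": 0,"xyz": [0,0,-140],"angular": [0,0,0]}
    - {"grip": 0,"xyz": [0,0,-180],"angular": [0,0,0]}
    - {"grip": 0,"xyz": [0,0,-180],"angular": [0,0,0]}

```text
time_s: 18.65
tcp_pos: [0.5463, -0.1028, 0.2572]
ee_rot: [[-0.98, 0.198, 0.012], [0.198, 0.98, 0.0], [-0.012, 0.003, -1.0]]
wrist_force: [3.1, 0.5, -5.5]
gripper_width: 0.49
gripper_force: 30.0
```

Run:
```python
from h import *
mv([(W(-.033,.076,.25),98.2)])
```

```text
now [ 0.5463 -0.1028  0.2572] yaw 78.6 t 18.65 w 0.49 F [ 3.1  0.5 -5.5] j6 -108
[74, 387, 7] [0.0, 0.01, -0.34]
```

move_arm:
  series:
    - {"grip": 0,"xyz": [8,42,0],"angular": [0,0,-0.04]}
    - {"grip": 0,"xyz": [16,85,0],"angular": [0,0,-0.08]}
    - {"grip": 0,"xyz": [24,129,0],"angular": [0,0,-0.12]}
    - {"grip": 0,"xyz": [33,174,0],"angular": [0,0,-0.16]}
    - {"grip": 0,"xyz": [42,219,0],"angular": [0,0,-0.2]}
    - {"grip": 0,"xyz": [51,264,0],"angular": [0,0,-0.25]}
    - {"grip": 0,"xyz": [60,309,0],"angular": [0,0,-0.3]}
    - {"grip": 0,"xyz": [68,350,0],"angular": [0,0,-0.34]}
    - {"grip": 0,"xyz": [74,387,0],"angular": [0,0,-0.34]}
    - {"grip": 0,"xyz": [74,387,0],"angular": [0,0,-0.34]}

```text
time_s: 19.65
tcp_pos: [0.5467, 0.2955, 0.2473]
ee_rot: [[-0.99, -0.143, -0.004], [-0.143, 0.99, -0.0], [0.004, 0.0, -1.0]]
wrist_force: [0.2, -1.1, -5.6]
gripper_width: 0.498
gripper_force: 30.0
```

move_arm:
  series:
    - {"grip": 0,"xyz": [0,0,0],"angular": [0,0,0]}
    - {"grip": 0,"xyz": [0,0,40],"angular": [0,0,0]}
    - {"grip": 0,"xyz": [0,0,70],"angular": [0,0,0]}
    - {"grip": 0,"xyz": [0,0,70],"angular": [0,0,0]}
    - {"grip": 0,"xyz": [0,0,70],"angular": [0,0,0]}

```text
time_s: 20.15
tcp_pos: [0.5483, 0.2899, 0.1812]
ee_rot: [[-0.99, -0.139, -0.001], [-0.139, 0.99, -0.002], [0.001, -0.002, -1.0]]
wrist_force: [1.4, 0.1, -3.9]
gripper_width: 0.494
gripper_force: 30.0
```

Run:
```python
from h import *
mv([(W(-.033,.076,.0755),98.2)]);print(L(r.sense()['tcp_pos']))
```

```text
now [0.5483 0.2899 0.1812] yaw 98.0 t 20.15 w 0.494 F [ 1.4  0.1 -3.9] j6 -125
[-3, 1, 106] [-0.0, -0.0, -0.0]
[-0.0354  0.0751]
```

move_arm:
  series:
    - {"grip": 0,"xyz": [0,0,40],"angular": [0,0,0]}
    - {"grip": 0,"xyz": [0,0,70],"angular": [0,0,0]}
    - {"grip": 0,"xyz": [0,0,88],"angular": [0,0,0]}
    - {"grip": 0,"xyz": [0,0,88],"angular": [0,0,0]}
    - {"grip": 0,"xyz": [0,0,88],"angular": [0,0,0]}

```text
time_s: 20.65
tcp_pos: [0.5498, 0.2919, 0.0958]
ee_rot: [[-0.99, -0.14, 0.004], [-0.14, 0.99, 0.002], [-0.004, 0.001, -1.0]]
wrist_force: [-0.7, 0.4, -4.5]
gripper_width: 0.497
gripper_force: 30.0
```

move_arm:
  series:
    - {"grip": 0,"xyz": [0,0,12],"angular": [0,0,0]}
    - {"grip": 0,"xyz": [0,0,20],"angular": [0,0,0]}
    - {"grip": 0,"xyz": [0,0,20],"angular": [0,0,0]}
    - {"grip": 0.7,"xyz": [0,0,20],"angular": [0,0,0]}
    - {"grip": 0.7,"xyz": [0,0,20],"angular": [0,0,0]}
    - {"grip": 0.7,"xyz": [0,0,20],"angular": [0,0,0]}
    - {"grip": 0.7,"xyz": [0,0,-20],"angular": [0,0,0]}
    - {"grip": 0.7,"xyz": [0,0,-60],"angular": [0,0,0]}
    - {"grip": 0.7,"xyz": [0,0,-110],"angular": [0,0,0]}
    - {"grip": 0.7,"xyz": [0,0,-150],"angular": [0,0,0]}

```text
time_s: 21.65
tcp_pos: [0.5486, 0.2914, 0.2473]
ee_rot: [[-0.99, -0.14, 0.003], [-0.14, 0.99, 0.002], [-0.003, 0.001, -1.0]]
wrist_force: [-0.5, 0.8, -0.2]
gripper_width: 0.696
gripper_force: 0.0
```

Run:
```python
from h import *
mv([((.54,-.06,.25),60),((.5296,-.2015,.20),11)])
```

```text
now [0.5486 0.2914 0.2473] yaw 98.0 t 21.65 w 0.696 F [-0.5  0.8 -0.2] j6 -125
[58, -347, -3] [0.0, 0.0, 0.66]
[88, -485, 46] [0.0, 0.0, 1.52]
```

move_arm:
  series:
    - {"grip": 0.6,"xyz": [8,-44,-5],"angular": [0,0,-0.14]}
    - {"grip": 0.6,"xyz": [16,-90,-5],"angular": [0,0,-0.28]}
    - {"grip": 0.6,"xyz": [24,-137,-5],"angular": [0,0,-0.42]}
    - {"grip": 0.6,"xyz": [32,-185,-5],"angular": [0,0,-0.56]}
    - {"grip": 0.6,"xyz": [40,-232,-5],"angular": [0,0,-0.7]}
    - {"grip": 0.6,"xyz": [48,-280,-5],"angular": [0,0,-0.84]}
    - {"grip": 0.6,"xyz": [58,-327,-5],"angular": [0,0,-0.98]}
    - {"grip": 0.6,"xyz": [68,-374,-5],"angular": [0,0,-1.12]}
    - {"grip": 0.6,"xyz": [76,-420,10],"angular": [0,0,-1.26]}
    - {"grip": 0.6,"xyz": [84,-460,30],"angular": [0,0,-1.4]}

```text
time_s: 22.65
tcp_pos: [0.5304, -0.1702, 0.2188]
ee_rot: [[-0.044, -0.999, 0.005], [-0.999, 0.044, -0.001], [0.0, -0.005, -1.0]]
wrist_force: [0.5, -0.2, -0.7]
gripper_width: 0.598
gripper_force: 0.0
```

Run:
```python
from h import *
mv([((.5296,-.2015,.20),191)])
```

```text
now [ 0.5304 -0.1702  0.2188] yaw 177.5 t 22.65 w 0.598 F [ 0.5 -0.2 -0.7] j6 -1
[31, 0, 19] [-0.01, -0.0, -0.24]
```

move_arm:
  series:
    - {"grip": 0.6,"xyz": [31,0,18],"angular": [0,0,-0.23]}
    - {"grip": 0.6,"xyz": [31,0,18],"angular": [0,0,-0.23]}
    - {"grip": 0.6,"xyz": [31,0,18],"angular": [0,0,-0.23]}
    - {"grip": 0.6,"xyz": [31,0,18],"angular": [0,0,-0.23]}

```text
time_s: 23.05
tcp_pos: [0.5285, -0.1992, 0.1997]
ee_rot: [[0.178, -0.984, 0.001], [-0.984, -0.178, -0.0], [0.0, -0.001, -1.0]]
wrist_force: [-0.1, 0.2, -1.2]
gripper_width: 0.599
gripper_force: 0.0
```

Run:
```python
from h import *
snap('wrist','w5'); snap('top','top5'); mv([((.5296,-.2015,.066),191)])
print(proj('w5',[[.5258,-.1787,.083],[.5344,-.2241,.083],[.5296,-.2015,.005]]))
a=cv2.imread('pics/w5.png')[:320]; b=cv2.resize(cv2.imread('pics/top5.png')[110:225,140:470],(640,223))
cv2.imwrite('pics/m5.png',np.vstack([a,b]))
```

```text
now [ 0.5286 -0.1987  0.1999] yaw -169.7 t 23.15 w 0.6 F [-0.   0.4  0.1] j6 14
[3, 0, 134] [-0.0, -0.0, -0.01]
[[317.50484954 223.08430482]
 [316.95359046 167.39843753]
 [318.07419342 177.56298643]]
```

View pics/m5.png

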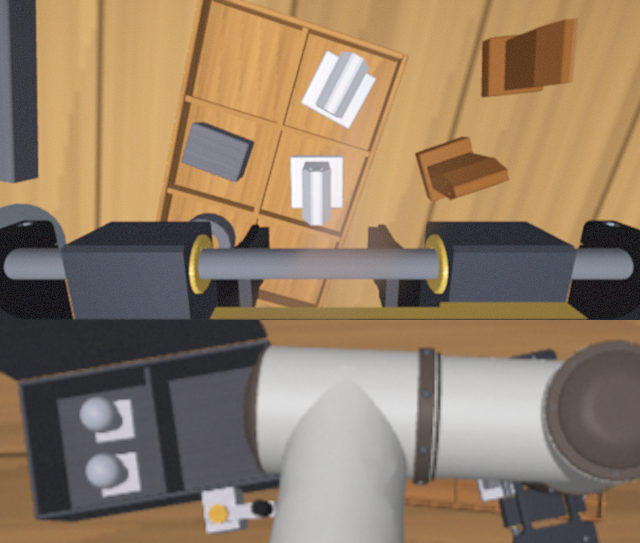

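The wrist view shows the chisel edge from (317,165) to (314,225), as predicted. The top view shows both domes standing in the left bay. I grip the chisel.

move_arm:
  series:
    - {"grip": 0.6,"xyz": [3,0,45],"angular": [0,0,0]}
    - {"grip": 0.6,"xyz": [3,0,90],"angular": [0,0,0]}
    - {"grip": 0.6,"xyz": [3,0,120],"angular": [0,0,0]}
    - {"grip": 0.6,"xyz": [3,0,134],"angular": [0,0,0]}
    - {"grip": 0.6,"xyz": [3,0,134],"angular": [0,0,0]}
    - {"grip": 0,"xyz": [3,0,134],"angular": [0,0,0]}
    - {"grip": 0,"xyz": [3,0,134],"angular": [0,0,0]}
    - {"grip": 0,"xyz": [3,0,134],"angular": [0,0,0]}
    - {"grip": 0,"xyz": [3,0,134],"angular": [0,0,0]}
    - {"grip": 0,"xyz": [3,0,134],"angular": [0,0,0]}

```text
time_s: 24.15
tcp_pos: [0.5303, -0.2023, 0.0662]
ee_rot: [[0.18, -0.984, 0.004], [-0.984, -0.18, -0.001], [0.001, -0.004, -1.0]]
wrist_force: [1.4, 0.4, 2.6]
gripper_width: 0.275
gripper_force: 30.0
```

move_arm:
  series:
    - {"grip": 0,"xyz": [0,0,0],"angular": [0,0,0]}
    - {"grip": 0,"xyz": [0,0,0],"angular": [0,0,0]}
    - {"grip": 0,"xyz": [0,0,-20],"angular": [0,0,0]}
    - {"grip": 0,"xyz": [0,0,-50],"angular": [0,0,0]}
    - {"grip": 0,"xyz": [0,0,-90],"angular": [0,0,0]}
    - {"grip": 0,"xyz": [0,0,-140],"angular": [0,0,0]}
    - {"grip": 0,"xyz": [0,0,-185],"angular": [0,0,0]}
    - {"grip": 0,"xyz": [0,0,-185],"angular": [0,0,0]}

```text
time_s: 24.95
tcp_pos: [0.5307, -0.2031, 0.2562]
ee_rot: [[0.18, -0.984, 0.011], [-0.984, -0.18, -0.003], [0.005, -0.01, -1.0]]
wrist_force: [0.9, 0.1, -3.2]
gripper_width: 0.27
gripper_force: 30.0
```

Run:
```python
from h import *
mv([(W(.033,-.076,.25),97.8)])
```

```text
now [ 0.5307 -0.2031  0.2562] yaw -169.6 t 24.95 w 0.27 F [ 0.9  0.1 -3.2] j6 15
[-328, -167, 6] [-0.01, 0.0, 1.62]
```

move_arm:
  series:
    - {"grip": 0,"xyz": [-25,-12,0],"angular": [0,0,0.14]}
    - {"grip": 0,"xyz": [-55,-28,0],"angular": [0,0,0.28]}
    - {"grip": 0,"xyz": [-87,-44,0],"angular": [0,0,0.42]}
    - {"grip": 0,"xyz": [-120,-61,0],"angular": [0,0,0.56]}
    - {"grip": 0,"xyz": [-154,-78,0],"angular": [0,0,0.7]}
    - {"grip": 0,"xyz": [-189,-96,0],"angular": [0,0,0.84]}
    - {"grip": 0,"xyz": [-224,-114,0],"angular": [0,0,0.98]}
    - {"grip": 0,"xyz": [-259,-132,0],"angular": [0,0,1.12]}
    - {"grip": 0,"xyz": [-294,-150,0],"angular": [0,0,1.26]}
    - {"grip": 0,"xyz": [-320,-163,0],"angular": [0,0,1.4]}

```text
time_s: 25.95
tcp_pos: [0.6302, 0.1435, 0.2464]
ee_rot: [[-0.941, -0.339, -0.007], [-0.339, 0.941, -0.002], [0.007, 0.001, -1.0]]
wrist_force: [0.2, -0.6, -2.7]
gripper_width: 0.274
gripper_force: 30.0
```

Run:
```python
from h import *
mv([(W(.033,-.076,.18),97.8)])
```

```text
now [0.6302 0.1435 0.2464] yaw 109.8 t 25.95 w 0.274 F [ 0.2 -0.6 -2.7] j6 -97
[-9, 3, 66] [0.0, -0.01, 0.21]
```

move_arm:
  series:
    - {"grip": 0,"xyz": [-9,3,10],"angular": [0,0,0.13]}
    - {"grip": 0,"xyz": [-9,3,30],"angular": [0,0,0.21]}
    - {"grip": 0,"xyz": [-9,3,60],"angular": [0,0,0.21]}
    - {"grip": 0,"xyz": [-9,3,60],"angular": [0,0,0.21]}
    - {"grip": 0,"xyz": [-9,3,60],"angular": [0,0,0.21]}

```text
time_s: 26.45
tcp_pos: [0.6379, 0.147, 0.1881]
ee_rot: [[-0.99, -0.14, -0.005], [-0.14, 0.99, -0.003], [0.005, -0.002, -1.0]]
wrist_force: [1.0, 0.7, -2.5]
gripper_width: 0.277
gripper_force: 30.0
```

Run:
```python
from h import *
mv([(W(.033,-.076,.069),97.8)]);print(L(r.sense()['tcp_pos']))
```

```text
now [0.6379 0.147  0.1881] yaw 98.1 t 26.45 w 0.277 F [ 1.   0.7 -2.5] j6 -109
[0, 3, 119] [-0.0, -0.01, 0.0]
[ 0.034  -0.0787]
```

move_arm:
  series:
    - {"grip": 0,"xyz": [0,2,40],"angular": [0,0,0]}
    - {"grip": 0,"xyz": [0,2,75],"angular": [0,0,0]}
    - {"grip": 0,"xyz": [0,2,98],"angular": [0,0,0]}
    - {"grip": 0,"xyz": [0,2,98],"angular": [0,0,0]}
    - {"grip": 0,"xyz": [0,2,98],"angular": [0,0,0]}

```text
time_s: 26.95
tcp_pos: [0.64, 0.1498, 0.0937]
ee_rot: [[-0.99, -0.141, 0.002], [-0.141, 0.99, 0.0], [-0.002, -0.0, -1.0]]
wrist_force: [0.4, 0.5, -3.4]
gripper_width: 0.274
gripper_force: 30.0
```

move_arm:
  series:
    - {"grip": 0,"xyz": [0,0,14],"angular": [0,0,0]}
    - {"grip": 0,"xyz": [0,0,24],"angular": [0,0,0]}
    - {"grip": 0,"xyz": [0,0,24],"angular": [0,0,0]}
    - {"grip": 0.5,"xyz": [0,0,24],"angular": [0,0,0]}
    - {"grip": 0.5,"xyz": [0,0,24],"angular": [0,0,0]}
    - {"grip": 0.5,"xyz": [0,0,24],"angular": [0,0,0]}
    - {"grip": 0.5,"xyz": [0,0,-20],"angular": [0,0,0]}
    - {"grip": 0.5,"xyz": [0,0,-60],"angular": [0,0,0]}
    - {"grip": 0.5,"xyz": [0,0,-110],"angular": [0,0,0]}
    - {"grip": 0.5,"xyz": [0,0,-155],"angular": [0,0,0]}

```text
time_s: 27.95
tcp_pos: [0.6389, 0.1496, 0.2503]
ee_rot: [[-0.99, -0.141, 0.002], [-0.141, 0.99, 0.0], [-0.002, 0.0, -1.0]]
wrist_force: [1.3, -0.1, 0.8]
gripper_width: 0.497
gripper_force: 0.0
```

Run:
```python
from h import *
mv([((.526,-.2905,.20),163.5)])
```

```text
now [0.6389 0.1496 0.2503] yaw 98.1 t 27.95 w 0.497 F [ 1.3 -0.1  0.8] j6 -109
[174, -420, 50] [-0.0, 0.0, -1.14]
```

move_arm:
  series:
    - {"grip": 0.6,"xyz": [16,-40,-3],"angular": [0,0,-0.11]}
    - {"grip": 0.6,"xyz": [34,-84,-3],"angular": [0,0,-0.22]}
    - {"grip": 0.6,"xyz": [52,-128,-3],"angular": [0,0,-0.33]}
    - {"grip": 0.6,"xyz": [70,-172,-3],"angular": [0,0,-0.44]}
    - {"grip": 0.6,"xyz": [89,-217,-3],"angular": [0,0,-0.56]}
    - {"grip": 0.6,"xyz": [108,-262,-3],"angular": [0,0,-0.7]}
    - {"grip": 0.6,"xyz": [127,-307,-3],"angular": [0,0,-0.84]}
    - {"grip": 0.6,"xyz": [146,-350,10],"angular": [0,0,-0.98]}
    - {"grip": 0.6,"xyz": [162,-390,30],"angular": [0,0,-1.1]}
    - {"grip": 0.6,"xyz": [174,-420,50],"angular": [0,0,-1.14]}

```text
time_s: 28.95
tcp_pos: [0.5248, -0.293, 0.1976]
ee_rot: [[-0.284, -0.959, 0.002], [-0.959, 0.284, -0.001], [0.0, -0.002, -1.0]]
wrist_force: [0.4, 0.4, -0.5]
gripper_width: 0.597
gripper_force: 0.0
```

move_arm:
  series:
    - {"grip": 0.6,"xyz": [0,0,0],"angular": [0,0,0]}
    - {"grip": 0.6,"xyz": [0,0,0],"angular": [0,0,0]}

```text
time_s: 29.15
tcp_pos: [0.5252, -0.2914, 0.1971]
ee_rot: [[-0.288, -0.958, -0.0], [-0.958, 0.288, -0.0], [0.0, 0.0, -1.0]]
wrist_force: [0.1, 0.6, 0.3]
gripper_width: 0.601
gripper_force: 0.0
```

Run:
```python
from h import *
snap('wrist','w6'); snap('top','top6'); mv([((.526,-.2905,.066),163.5)])
print(proj('w6',[[.5332,-.2657,.083],[.5179,-.3144,.083],[.526,-.2905,.005]]))
a=cv2.imread('pics/w6.png')[:320]; b=cv2.resize(cv2.imread('pics/top6.png')[110:225,140:470],(640,223))
cv2.imwrite('pics/m6.png',np.vstack([a,b]))
```

```text
now [ 0.5263 -0.2902  0.1982] yaw 163.4 t 29.25 w 0.601 F [0.5 0.3 0.9] j6 -3
[0, 1, 132] [-0.0, -0.0, -0.0]
[[317.54861779 231.36165202]
 [318.32587305 169.7269407 ]
 [317.42330419 181.38706109]]
```

View pics/m6.png

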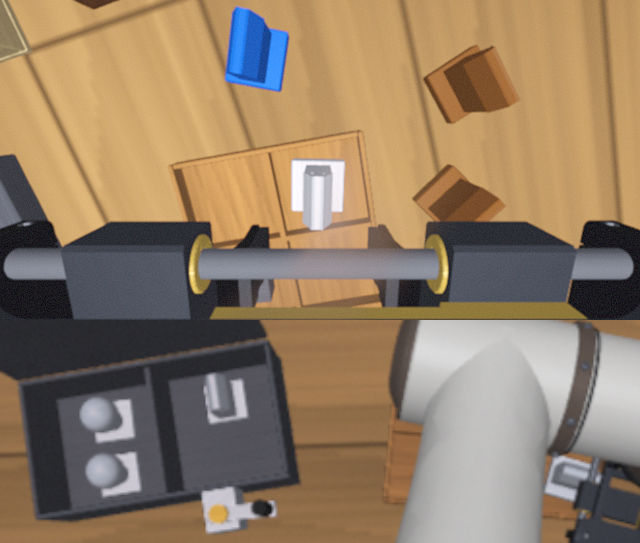

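The last chisel's edge runs (317,167)–(316,228), centred in the jaws. The first chisel and both domes stand in their bays. I grip.

move_arm:
  series:
    - {"grip": 0.6,"xyz": [0,0,45],"angular": [0,0,0]}
    - {"grip": 0.6,"xyz": [0,0,90],"angular": [0,0,0]}
    - {"grip": 0.6,"xyz": [0,0,120],"angular": [0,0,0]}
    - {"grip": 0.6,"xyz": [0,0,132],"angular": [0,0,0]}
    - {"grip": 0.6,"xyz": [0,0,132],"angular": [0,0,0]}
    - {"grip": 0,"xyz": [0,0,132],"angular": [0,0,0]}
    - {"grip": 0,"xyz": [0,0,132],"angular": [0,0,0]}
    - {"grip": 0,"xyz": [0,0,132],"angular": [0,0,0]}
    - {"grip": 0,"xyz": [0,0,132],"angular": [0,0,0]}
    - {"grip": 0,"xyz": [0,0,132],"angular": [0,0,0]}

```text
time_s: 30.25
tcp_pos: [0.5263, -0.2908, 0.066]
ee_rot: [[-0.286, -0.958, 0.002], [-0.958, 0.286, -0.001], [0.0, -0.002, -1.0]]
wrist_force: [1.1, -0.9, 1.3]
gripper_width: 0.274
gripper_force: 29.8
```

move_arm:
  series:
    - {"grip": 0,"xyz": [0,0,0],"angular": [0,0,0]}
    - {"grip": 0,"xyz": [0,0,0],"angular": [0,0,0]}
    - {"grip": 0,"xyz": [0,0,-20],"angular": [0,0,0]}
    - {"grip": 0,"xyz": [0,0,-50],"angular": [0,0,0]}
    - {"grip": 0,"xyz": [0,0,-90],"angular": [0,0,0]}
    - {"grip": 0,"xyz": [0,0,-140],"angular": [0,0,0]}
    - {"grip": 0,"xyz": [0,0,-185],"angular": [0,0,0]}
    - {"grip": 0,"xyz": [0,0,-185],"angular": [0,0,0]}

```text
time_s: 31.05
tcp_pos: [0.528, -0.2918, 0.2563]
ee_rot: [[-0.285, -0.958, 0.011], [-0.958, 0.285, -0.005], [0.001, -0.012, -1.0]]
wrist_force: [1.9, -0.9, -4.6]
gripper_width: 0.276
gripper_force: 29.8
```

Run:
```python
from h import *
mv([(W(-.033,-.076,.25),97.8)])
```

```text
now [ 0.528  -0.2918  0.2563] yaw 163.4 t 31.05 w 0.276 F [ 1.9 -0.9 -4.6] j6 -3
[-427, 82, 5] [-0.01, 0.01, 1.15]
```

move_arm:
  series:
    - {"grip": 0,"xyz": [-36,7,0],"angular": [0,0,0.1]}
    - {"grip": 0,"xyz": [-78,15,0],"angular": [0,0,0.22]}
    - {"grip": 0,"xyz": [-122,23,0],"angular": [0,0,0.34]}
    - {"grip": 0,"xyz": [-166,32,0],"angular": [0,0,0.46]}
    - {"grip": 0,"xyz": [-211,40,0],"angular": [0,0,0.58]}
    - {"grip": 0,"xyz": [-256,49,0],"angular": [0,0,0.7]}
    - {"grip": 0,"xyz": [-302,58,0],"angular": [0,0,0.82]}
    - {"grip": 0,"xyz": [-348,67,0],"angular": [0,0,0.95]}
    - {"grip": 0,"xyz": [-392,75,0],"angular": [0,0,1.08]}
    - {"grip": 0,"xyz": [-427,82,0],"angular": [0,0,1.15]}

```text
time_s: 32.05
tcp_pos: [0.567, 0.1442, 0.2463]
ee_rot: [[-0.992, -0.127, -0.007], [-0.127, 0.992, -0.001], [0.007, -0.0, -1.0]]
wrist_force: [0.6, -0.4, -5.3]
gripper_width: 0.276
gripper_force: 30.0
```

move_arm:
  series:
    - {"grip": 0,"xyz": [0,0,0],"angular": [0,0,0]}
    - {"grip": 0,"xyz": [0,0,40],"angular": [0,0,0]}
    - {"grip": 0,"xyz": [0,0,65],"angular": [0,0,0]}
    - {"grip": 0,"xyz": [0,0,65],"angular": [0,0,0]}
    - {"grip": 0,"xyz": [0,0,65],"angular": [0,0,0]}

```text
time_s: 32.55
tcp_pos: [0.5684, 0.1413, 0.1837]
ee_rot: [[-0.991, -0.13, -0.003], [-0.13, 0.991, -0.002], [0.003, -0.002, -1.0]]
wrist_force: [0.5, 1.4, -4.4]
gripper_width: 0.271
gripper_force: 30.0
```

Run:
```python
from h import *
mv([(W(-.035,-.076,.069),97.8)]);print(L(r.sense()['tcp_pos']))
```

```text
now [0.5684 0.1413 0.1837] yaw 97.5 t 32.55 w 0.271 F [ 0.5  1.4 -4.4] j6 -112
[-1, -1, 115] [-0.0, -0.0, -0.01]
[-0.0357 -0.0748]
```

move_arm:
  series:
    - {"grip": 0,"xyz": [0,0,40],"angular": [0,0,0]}
    - {"grip": 0,"xyz": [0,0,75],"angular": [0,0,0]}
    - {"grip": 0,"xyz": [0,0,96],"angular": [0,0,0]}
    - {"grip": 0,"xyz": [0,0,96],"angular": [0,0,0]}
    - {"grip": 0,"xyz": [0,0,96],"angular": [0,0,0]}

```text
time_s: 33.05
tcp_pos: [0.5705, 0.1424, 0.0908]
ee_rot: [[-0.991, -0.131, 0.003], [-0.131, 0.991, 0.001], [-0.003, 0.0, -1.0]]
wrist_force: [-0.5, 0.5, -4.1]
gripper_width: 0.271
gripper_force: 30.0
```

move_arm:
  series:
    - {"grip": 0,"xyz": [0,0,12],"angular": [0,0,0]}
    - {"grip": 0,"xyz": [0,0,22],"angular": [0,0,0]}
    - {"grip": 0,"xyz": [0,0,22],"angular": [0,0,0]}
    - {"grip": 0.5,"xyz": [0,0,22],"angular": [0,0,0]}
    - {"grip": 0.5,"xyz": [0,0,22],"angular": [0,0,0]}
    - {"grip": 0.5,"xyz": [0,0,22],"angular": [0,0,0]}
    - {"grip": 0.5,"xyz": [0,0,-20],"angular": [0,0,0]}
    - {"grip": 0.5,"xyz": [0,0,-60],"angular": [0,0,0]}
    - {"grip": 0.5,"xyz": [0,0,-110],"angular": [0,0,0]}
    - {"grip": 0.5,"xyz": [0,0,-155],"angular": [0,0,0]}

```text
time_s: 34.05
tcp_pos: [0.5692, 0.142, 0.2472]
ee_rot: [[-0.991, -0.131, 0.002], [-0.131, 0.991, 0.001], [-0.002, 0.0, -1.0]]
wrist_force: [1.4, 0.2, 0.3]
gripper_width: 0.499
gripper_force: 0.0
```

move_arm:
  series:
    - {"grip": 0.35,"xyz": [40,0,-40],"angular": [0,0,0]}
    - {"grip": 0.35,"xyz": [85,0,-80],"angular": [0,0,0]}
    - {"grip": 0.35,"xyz": [130,0,-100],"angular": [0,0,0]}
    - {"grip": 0.35,"xyz": [130,0,-100],"angular": [0,0,0]}

```text
time_s: 34.45
tcp_pos: [0.4381, 0.1244, 0.3484]
ee_rot: [[-0.991, -0.132, 0.007], [-0.132, 0.991, 0.004], [-0.007, 0.003, -1.0]]
wrist_force: [1.6, 0.2, 0.1]
gripper_width: 0.355
gripper_force: 0.0
```

Run:
```python
from h import *
snap('top','top7');snap('side','s7')
x,z=hd(1.63); h=W(.085+x,.05,.1+z); print(h, proj('s7',[h]))
mv([((h[0],h[1],.36),187.8),((h[0],h[1],h[2]+.008),187.8)])
a=cv2.imread('pics/top7.png')[90:230,130:470]; b=cv2.imread('pics/s7.png')[150:350,120:340]
cv2.imwrite('pics/m7.png',np.hstack([cv2.resize(a,(510,210)),cv2.resize(b,(231,210))]))
```

```text
[0.72696959 0.28908286 0.24190584] [[155.89544074 204.70251256]]
now [0.4392 0.1249 0.3468] yaw 97.6 t 34.55 w 0.348 F [0.9 0.6 0.6] j6 -119
[-307, 125, -11] [-0.0, 0.01, -1.57]
[-306, 124, 99] [-0.0, 0.01, -1.57]
```

View pics/m7.png

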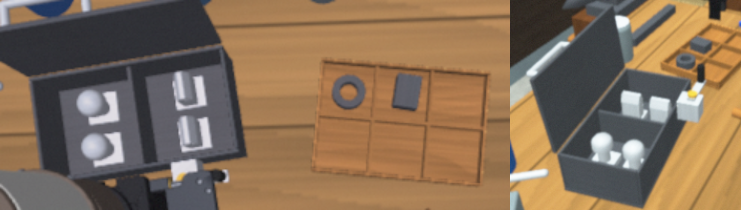

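All four stakes stand upright in their bays, two domes left and two chisels right, and the block and collar haven't moved. I go to the lid handle now.

move_arm:
  series:
    - {"grip": 0.35,"xyz": [-25,10,-10],"angular": [0,0,-0.14]}
    - {"grip": 0.35,"xyz": [-55,22,-10],"angular": [0,0,-0.28]}
    - {"grip": 0.35,"xyz": [-85,35,-10],"angular": [0,0,-0.42]}
    - {"grip": 0.35,"xyz": [-115,47,-10],"angular": [0,0,-0.56]}
    - {"grip": 0.35,"xyz": [-145,60,-10],"angular": [0,0,-0.7]}
    - {"grip": 0.35,"xyz": [-180,73,-10],"angular": [0,0,-0.84]}
    - {"grip": 0.35,"xyz": [-215,87,-10],"angular": [0,0,-0.98]}
    - {"grip": 0.35,"xyz": [-245,100,-10],"angular": [0,0,-1.12]}
    - {"grip": 0.35,"xyz": [-280,114,-10],"angular": [0,0,-1.26]}
    - {"grip": 0.35,"xyz": [-306,125,-10],"angular": [0,0,-1.4]}

```text
time_s: 35.55
tcp_pos: [0.7297, 0.2897, 0.3501]
ee_rot: [[-0.035, -0.999, -0.003], [-0.999, 0.035, -0.002], [0.002, 0.003, -1.0]]
wrist_force: [-0.4, 0.4, 0.6]
gripper_width: 0.352
gripper_force: 0.0
```

Run:
```python
from h import *
mv([((.728,.288,.33),187.8),((.728,.288,.249),187.8)])
```

```text
now [0.7297 0.2897 0.3501] yaw 178.0 t 35.55 w 0.352 F [-0.4  0.4  0.6] j6 -35
[2, 2, 20] [0.0, -0.0, -0.17]
[2, 1, 101] [0.0, -0.0, -0.17]
```

move_arm:
  series:
    - {"grip": 0.35,"xyz": [2,1,5],"angular": [0,0,-0.12]}
    - {"grip": 0.35,"xyz": [2,1,15],"angular": [0,0,-0.17]}
    - {"grip": 0.35,"xyz": [2,1,15],"angular": [0,0,-0.17]}
    - {"grip": 0.35,"xyz": [2,1,15],"angular": [0,0,-0.17]}

```text
time_s: 35.95
tcp_pos: [0.7267, 0.2868, 0.3371]
ee_rot: [[0.128, -0.992, -0.002], [-0.992, -0.128, -0.002], [0.001, 0.002, -1.0]]
wrist_force: [0.7, 0.5, 0.4]
gripper_width: 0.353
gripper_force: 0.0
```

Run:
```python
from h import *
snap('side','s8')
mv([((.728,.288,.249),187.8)])
print(proj('s8',[[.728,.288,.241],[.728,.288,.30]]))
cv2.imwrite('pics/m8.png',cv2.resize(cv2.imread('pics/s8.png')[90:270,80:290],(700,600),interpolation=3))
```

```text
now [0.7266 0.2868 0.3383] yaw -172.6 t 36.0 w 0.351 F [-0.9  0.4 -0.6] j6 -26
[-1, -2, 89] [0.0, -0.0, -0.01]
[[155.92926009 204.70304309]
 [150.67453643 179.72854228]]
```

View pics/m8.png

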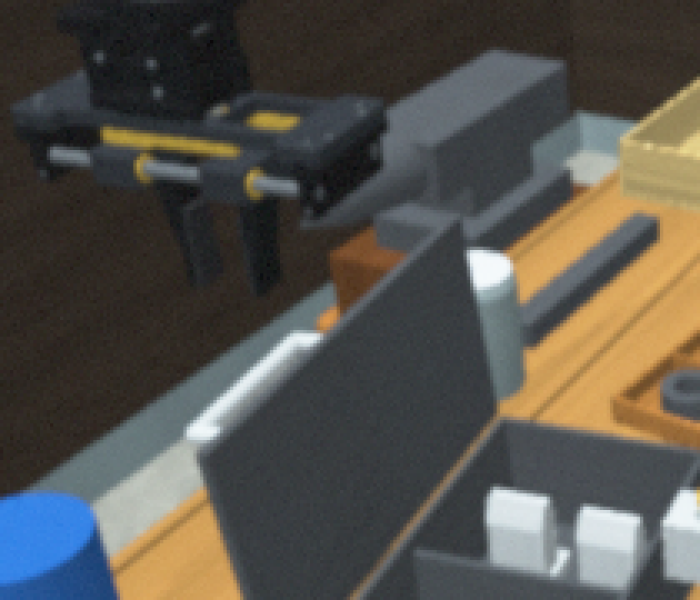

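The jaws are over the bar, whose middle is at about (156,205), as predicted. I descend and grip.

move_arm:
  series:
    - {"grip": 0.35,"xyz": [0,-1,35],"angular": [0,0,0]}
    - {"grip": 0.35,"xyz": [0,-1,65],"angular": [0,0,0]}
    - {"grip": 0.35,"xyz": [0,-1,85],"angular": [0,0,0]}
    - {"grip": 0.35,"xyz": [0,-1,88],"angular": [0,0,0]}
    - {"grip": 0,"xyz": [0,-1,88],"angular": [0,0,0]}
    - {"grip": 0,"xyz": [0,-1,88],"angular": [0,0,0]}
    - {"grip": 0,"xyz": [0,-1,88],"angular": [0,0,0]}
    - {"grip": 0,"xyz": [0,-1,88],"angular": [0,0,0]}
    - {"grip": 0,"xyz": [0,-1,88],"angular": [0,0,0]}

```text
time_s: 36.9
tcp_pos: [0.7292, 0.2876, 0.2541]
ee_rot: [[0.13, -0.992, 0.008], [-0.992, -0.13, 0.003], [-0.002, -0.008, -1.0]]
wrist_force: [5.5, 1.6, 3.1]
gripper_width: 0.126
gripper_force: 30.0
```

Run:
```python
from h import *
arc(1.63,0,20)
```

```text
[0.7292 0.2876 0.2541] [0.1435 0.0482] w 0.12586912923074534 gf 29.99826729297638 F [5.5 1.6 3.1]
1.55 [0, 12, -4]
1.47 [0, 24, -7]
1.39 [0, 36, -10]
1.3 [0, 48, -11]
1.22 [0, 61, -11]
1.14 [0, 73, -11]
1.06 [1, 86, -9]
0.98 [1, 98, -6]
0.9 [1, 110, -2]
0.82 [1, 121, 2]
0.73 [1, 132, 8]
0.65 [1, 143, 15]
0.57 [1, 153, 22]
0.49 [1, 162, 30]
0.41 [1, 171, 39]
0.33 [1, 179, 49]
0.24 [1, 186, 59]
0.16 [1, 192, 69]
0.08 [1, 198, 81]
0.0 [1, 202, 92]
```

move_arm:
  series:
    - {"grip": 0,"xyz": [0,12,-3],"angular": [0,0,0]}
    - {"grip": 0,"xyz": [0,24,-6],"angular": [0,0,0]}
    - {"grip": 0,"xyz": [0,36,-8],"angular": [0,0,0]}
    - {"grip": 0,"xyz": [0,48,-10],"angular": [0,0,0]}
    - {"grip": 0,"xyz": [0,61,-10],"angular": [0,0,0]}
    - {"grip": 0,"xyz": [0,73,-10],"angular": [0,0,0]}
    - {"grip": 0,"xyz": [0,86,-8],"angular": [0,0,0]}
    - {"grip": 0,"xyz": [0,98,-5],"angular": [0,0,0]}
    - {"grip": 0,"xyz": [0,98,-5],"angular": [0,0,0]}

```text
time_s: 37.8
tcp_pos: [0.6292, 0.274, 0.259]
ee_rot: [[0.131, -0.991, 0.002], [-0.991, -0.131, 0.001], [-0.0, -0.002, -1.0]]
wrist_force: [-2.1, 0.0, 8.0]
gripper_width: 0.125
gripper_force: 30.0
```

Run:
```python
from h import *
p=r.sense()['tcp_pos']; l=L(p); v=np.array([l[0]-.085,p[2]-.1065]); th=np.arctan2(v[1],-v[0])-np.arctan2(.048,.145); print('theta',th,np.hypot(*v))
arc(th,-.02,13)
```

```text
theta 0.9799912366978933 0.15831798270835776
[0.6292 0.274  0.259 ] [0.0426 0.0484] w 0.1252634562491678 gf 30.000467598438263 F [-2.1  0.   8. ]
0.9 [0, 11, 4]
0.83 [0, 22, 8]
0.75 [0, 33, 13]
0.67 [0, 43, 19]
0.6 [0, 52, 26]
0.52 [0, 61, 33]
0.44 [0, 70, 42]
0.36 [0, 78, 50]
0.29 [0, 85, 60]
0.21 [1, 91, 70]
0.13 [1, 97, 80]
0.06 [1, 101, 91]
-0.02 [1, 105, 102]
```

move_arm:
  series:
    - {"grip": 0,"xyz": [0,11,4],"angular": [0,0,0]}
    - {"grip": 0,"xyz": [0,22,8],"angular": [0,0,0]}
    - {"grip": 0,"xyz": [0,33,13],"angular": [0,0,0]}
    - {"grip": 0,"xyz": [0,43,19],"angular": [0,0,0]}
    - {"grip": 0,"xyz": [0,52,26],"angular": [0,0,0]}
    - {"grip": 0,"xyz": [0,61,33],"angular": [0,0,0]}
    - {"grip": 0,"xyz": [0,70,42],"angular": [0,0,0]}
    - {"grip": 0,"xyz": [0,78,50],"angular": [0,0,0]}
    - {"grip": 0,"xyz": [0,85,60],"angular": [0,0,0]}
    - {"grip": 0,"xyz": [0,85,60],"angular": [0,0,0]}

```text
time_s: 38.8
tcp_pos: [0.545, 0.2632, 0.1948]
ee_rot: [[0.13, -0.992, -0.002], [-0.992, -0.13, -0.001], [0.0, 0.002, -1.0]]
wrist_force: [4.0, 0.4, -5.4]
gripper_width: 0.126
gripper_force: 30.0
```

Run:
```python
from h import *
arc(.29,-.02,5)
```

```text
[0.545  0.2632 0.1948] [-0.0423  0.0491] w 0.12563406323031953 gf 29.993521571159363 F [ 4.   0.4 -5.4]
0.23 [0, 5, 8]
0.17 [0, 10, 16]
0.1 [0, 14, 25]
0.04 [0, 18, 33]
-0.02 [0, 21, 42]
```

move_arm:
  series:
    - {"grip": 0,"xyz": [0,5,8],"angular": [0,0,0]}
    - {"grip": 0,"xyz": [0,10,16],"angular": [0,0,0]}
    - {"grip": 0,"xyz": [0,14,25],"angular": [0,0,0]}
    - {"grip": 0,"xyz": [0,17,32],"angular": [0,0,0]}
    - {"grip": 0,"xyz": [0,18,37],"angular": [0,0,0]}
    - {"grip": 0,"xyz": [0,18,37],"angular": [0,0,0]}

```text
time_s: 39.4
tcp_pos: [0.5278, 0.2611, 0.1598]
ee_rot: [[0.131, -0.991, 0.001], [-0.991, -0.131, -0.0], [0.0, -0.001, -1.0]]
wrist_force: [2.4, -1.2, 5.2]
gripper_width: 0.125
gripper_force: 30.0
```

move_arm:
  series:
    - {"grip": 0,"xyz": [0,0,2],"angular": [0,0,0]}
    - {"grip": 0,"xyz": [0,0,4],"angular": [0,0,0]}
    - {"grip": 0,"xyz": [0,0,4],"angular": [0,0,0]}

```text
time_s: 39.7
tcp_pos: [0.5279, 0.2612, 0.1596]
ee_rot: [[0.132, -0.991, 0.002], [-0.991, -0.132, -0.0], [0.0, -0.002, -1.0]]
wrist_force: [-5.1, -2.3, 21.5]
gripper_width: 0.124
gripper_force: 30.0
```

The lid is on its seat: the force rose to 21 N with no further travel. I release it.

move_arm:
  series:
    - {"grip": 0,"xyz": [0,0,-2],"angular": [0,0,0]}
    - {"grip": 0.45,"xyz": [0,0,-3],"angular": [0,0,0]}
    - {"grip": 0.45,"xyz": [0,0,-3],"angular": [0,0,0]}
    - {"grip": 0.45,"xyz": [0,0,-3],"angular": [0,0,0]}
    - {"grip": 0.45,"xyz": [0,0,-3],"angular": [0,0,0]}
    - {"grip": 0.45,"xyz": [0,0,-40],"angular": [0,0,0]}
    - {"grip": 0.45,"xyz": [0,0,-80],"angular": [0,0,0]}
    - {"grip": 0.45,"xyz": [0,0,-80],"angular": [0,0,0]}

```text
time_s: 40.5
tcp_pos: [0.5303, 0.2626, 0.2408]
ee_rot: [[0.131, -0.991, 0.009], [-0.991, -0.131, 0.006], [-0.004, -0.01, -1.0]]
wrist_force: [0.4, 0.7, 0.4]
gripper_width: 0.448
gripper_force: 0.0
```

Run:
```python
from h import *
snap('side','s9')
K=W(-.115,-.125,0); print(K)
mv([((K[0],K[1],.24),187.8),((K[0],K[1],.15),187.8)])
# knob: dark blob, handle ends
print(proj('s9',[W(-.06,-.005,.148),W(-.06,.105,.148),W(-.115,-.125,.164)]))
cv2.imwrite('pics/m9.png',cv2.resize(cv2.imread('pics/s9.png')[180:350,150:340],(671,600),interpolation=3))
```

```text
[0.4966497  0.08083385 0.        ]
now [0.5287 0.262  0.2377] yaw -172.5 t 40.55 w 0.449 F [-0.2 -0.1 -0.5] j6 -35
[175, 55, -3] [-0.0, 0.0, -0.01]
[176, 56, 87] [-0.0, 0.0, -0.01]
[[259.96804121 242.27257635]
 [239.42006187 275.0631731 ]
 [300.18817219 211.03514855]]
```

View pics/m9.png

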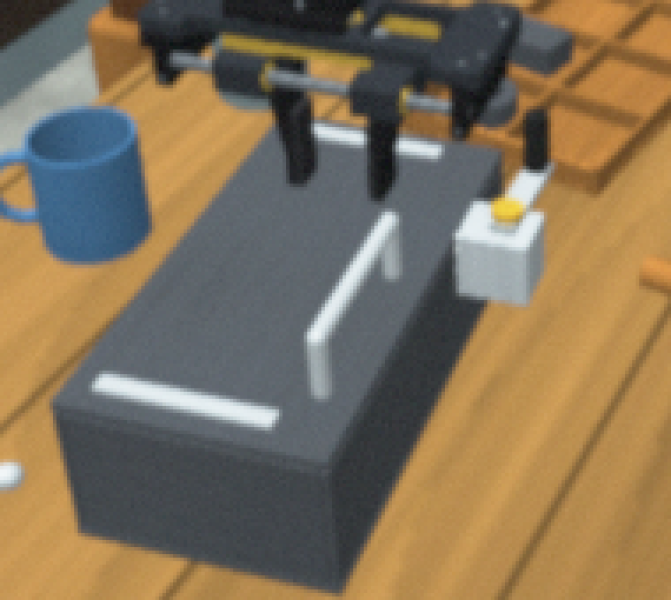

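The lid is shut, with the handle end at (261,241) as predicted. The knob top is at (302,212), still clear. Next I swing the lever back.

move_arm:
  series:
    - {"grip": 0.45,"xyz": [44,14,-5],"angular": [0,0,0]}
    - {"grip": 0.45,"xyz": [88,28,-5],"angular": [0,0,0]}
    - {"grip": 0.45,"xyz": [132,42,-5],"angular": [0,0,0]}
    - {"grip": 0.45,"xyz": [175,55,-3],"angular": [0,0,0]}
    - {"grip": 0.45,"xyz": [175,55,-3],"angular": [0,0,0]}
    - {"grip": 0.45,"xyz": [175,55,-3],"angular": [0,0,0]}

```text
time_s: 41.15
tcp_pos: [0.4952, 0.0794, 0.2371]
ee_rot: [[0.128, -0.992, -0.002], [-0.992, -0.128, -0.0], [0.0, 0.002, -1.0]]
wrist_force: [0.6, 0.9, 0.1]
gripper_width: 0.452
gripper_force: 0.0
```

Run:
```python
from h import *
K=W(-.115,-.125,.15); mv([(K,187.8)])
snap('wrist','w9'); print(proj('w9',[[K[0],K[1],.164]]))
im=cv2.imread('pics/w9.png'); g=im.max(2)[150:225,280:360]; ys,xs=np.where(g<45); print(len(xs), xs.mean()+280,ys.mean()+150, xs.min()+280,xs.max()+280)
```

```text
now [0.4952 0.0794 0.2371] yaw -172.7 t 41.15 w 0.452 F [0.6 0.9 0.1] j6 -20
[-1, -2, 87] [0.0, -0.0, -0.01]
[[315.99477898 216.82662142]]<stdin>:4: RuntimeWarning: Mean of empty slice.
  ret = ret.dtype.type(ret / rcount)
Traceback (most recent call last):
ValueError: zero-size array to reduction operation minimum which has no identity
```

I've now viewed 15 pictures, one more than the 14 allowed. From here I work from numbers only.

Run:
```python
from h import *
im=cv2.imread('pics/w9.png'); hsv=cv2.cvtColor(im,cv2.COLOR_BGR2HSV)[:225]
for th in (60,80):
    m=((hsv[...,2]<th)&(hsv[...,1]<120)).astype(np.uint8)
    n,_,st,ce=cv2.connectedComponentsWithStats(m); print(th,[(st[i].tolist(),ce[i].round()) for i in range(1,n) if st[i][4]>60])
print(im[195:225:5,300:340:8].max(2))
```

```text
60 [([32, 221, 19, 4, 65], array([ 41., 223.])), ([131, 222, 102, 3, 209], array([181., 223.])), ([437, 223, 69, 2, 130], array([471., 223.]))]
80 [([97, 152, 194, 73, 1969], array([224., 166.])), ([309, 195, 12, 23, 82], array([313., 204.])), ([13, 220, 38, 5, 105], array([ 34., 222.])), ([130, 222, 103, 3, 302], array([182., 223.])), ([425, 222, 81, 3, 210], array([467., 223.]))]
[[205 200  87 128 197]
 [202 200  79  99 197]
 [204 177  84 103 202]
 [202 122 100 108 184]
 [202 100 100 113 169]
 [202 109 104 118 150]]
```

The knob spans columns ≈307–328, centred near 317, against a predicted 316. It is between the jaws.

move_arm:
  series:
    - {"grip": 0.45,"xyz": [-1,-2,35],"angular": [0,0,0]}
    - {"grip": 0.45,"xyz": [-1,-2,65],"angular": [0,0,0]}
    - {"grip": 0.45,"xyz": [-1,-2,85],"angular": [0,0,0]}
    - {"grip": 0.45,"xyz": [-1,-2,86],"angular": [0,0,0]}
    - {"grip": 0.45,"xyz": [-1,-2,86],"angular": [0,0,0]}

```text
time_s: 41.7
tcp_pos: [0.4982, 0.0826, 0.1519]
ee_rot: [[0.132, -0.991, -0.001], [-0.991, -0.132, -0.001], [0.001, 0.001, -1.0]]
wrist_force: [-0.0, 0.3, 0.3]
gripper_width: 0.446
gripper_force: 0.0
```

Run:
```python
from h import *
T=[]
for q in np.linspace(1.5,-.2,16):
    T.append((W(-.115+.055*np.cos(q),-.07-.055*np.sin(q),.151),277.8-np.degrees(min(max(q,0.1),1.57))))
mv(T)
```

```text
now [0.4982 0.0826 0.1519] yaw -172.4 t 41.7 w 0.446 F [-0.   0.3  0.3] j6 -20
[1, -2, 1] [0.0, -0.0, -0.08]
[1, -8, 1] [0.0, -0.0, -0.19]
[-1, -14, 1] [0.0, -0.0, -0.3]
[-3, -20, 1] [0.0, -0.0, -0.42]
[-6, -26, 1] [0.0, -0.0, -0.53]
[-9, -31, 1] [0.0, -0.0, -0.64]
[-13, -36, 1] [0.0, -0.0, -0.76]
[-18, -40, 1] [0.0, -0.0, -0.87]
[-23, -44, 1] [0.0, -0.0, -0.98]
[-28, -47, 1] [0.0, -0.0, -1.1]
[-34, -49, 1] [0.0, -0.0, -1.21]
[-40, -51, 1] [0.0, -0.0, -1.32]
[-46, -52, 1] [0.0, -0.0, -1.44]
[-52, -53, 1] [0.0, -0.0, -1.48]
[-58, -53, 1] [0.0, -0.0, -1.48]
[-65, -52, 1] [0.0, -0.0, -1.48]
```

move_arm:
  series:
    - {"grip": 0.45,"xyz": [1,-2,0],"angular": [0,0,-0.08]}
    - {"grip": 0.45,"xyz": [1,-8,0],"angular": [0,0,-0.19]}
    - {"grip": 0.45,"xyz": [-1,-14,0],"angular": [0,0,-0.3]}
    - {"grip": 0.45,"xyz": [-3,-20,0],"angular": [0,0,-0.42]}
    - {"grip": 0.45,"xyz": [-6,-26,0],"angular": [0,0,-0.53]}
    - {"grip": 0.45,"xyz": [-9,-31,0],"angular": [0,0,-0.64]}
    - {"grip": 0.45,"xyz": [-13,-36,0],"angular": [0,0,-0.76]}
    - {"grip": 0.45,"xyz": [-18,-40,0],"angular": [0,0,-0.87]}
    - {"grip": 0.45,"xyz": [-23,-44,0],"angular": [0,0,-0.98]}
    - {"grip": 0.45,"xyz": [-28,-47,0],"angular": [0,0,-1.1]}

```text
time_s: 42.7
tcp_pos: [0.5416, 0.116, 0.1536]
ee_rot: [[0.944, -0.329, 0.002], [-0.329, -0.944, 0.0], [0.002, -0.001, -1.0]]
wrist_force: [-0.3, -0.8, -0.8]
gripper_width: 0.45
gripper_force: 0.7
```

Run:
```python
from h import *
T=[]
for q in np.linspace(.4,-.2,7):
    T.append((W(-.115+.055*np.cos(q),-.07-.055*np.sin(q),.151),277.8-np.degrees(min(max(q,0.1),1.57))))
mv(T)
```

```text
now [0.5416 0.116  0.1536] yaw -109.2 t 42.7 w 0.45 F [-0.3 -0.8 -0.8] j6 42
[-1, -5, 3] [-0.0, -0.0, -0.07]
[-2, -10, 3] [-0.0, -0.0, -0.17]
[-3, -16, 3] [-0.0, -0.0, -0.27]
[-5, -21, 3] [-0.0, -0.0, -0.37]
[-7, -26, 3] [-0.0, -0.0, -0.37]
[-10, -31, 3] [-0.0, -0.0, -0.37]
[-13, -35, 3] [-0.0, -0.0, -0.37]
```

move_arm:
  series:
    - {"grip": 0.45,"xyz": [-1,-5,0],"angular": [0,0,-0.07]}
    - {"grip": 0.45,"xyz": [-2,-10,0],"angular": [0,0,-0.17]}
    - {"grip": 0.45,"xyz": [-3,-16,0],"angular": [0,0,-0.27]}
    - {"grip": 0.45,"xyz": [-5,-21,0],"angular": [0,0,-0.37]}
    - {"grip": 0.45,"xyz": [-7,-26,0],"angular": [0,0,-0.37]}
    - {"grip": 0.45,"xyz": [-10,-31,0],"angular": [0,0,-0.37]}
    - {"grip": 0.45,"xyz": [-11,-33,0],"angular": [0,0,-0.37]}
    - {"grip": 0.45,"xyz": [-11,-33,0],"angular": [0,0,-0.37]}

```text
time_s: 43.5
tcp_pos: [0.5412, 0.151, 0.1523]
ee_rot: [[1.0, 0.029, 0.0], [0.029, -1.0, 0.001], [0.0, -0.001, -1.0]]
wrist_force: [-0.2, -0.8, -0.0]
gripper_width: 0.449
gripper_force: 0.0
```

move_arm:
  series:
    - {"grip": 0.45,"xyz": [0,6,0],"angular": [0,0,0]}
    - {"grip": 0.45,"xyz": [0,6,0],"angular": [0,0,0]}
    - {"grip": 0.45,"xyz": [0,6,-40],"angular": [0,0,0]}
    - {"grip": 0.45,"xyz": [0,6,-90],"angular": [0,0,0]}
    - {"grip": 0.45,"xyz": [-40,30,-130],"angular": [0,0,0]}
    - {"grip": 0.45,"xyz": [-60,75,-150],"angular": [0,0,0]}
    - {"grip": 0.45,"xyz": [-90,120,-170],"angular": [0,0,0]}
    - {"grip": 0.45,"xyz": [-100,165,-170],"angular": [0,0,0]}
    - {"grip": 0.45,"xyz": [-100,210,-170],"angular": [0,0,0]}
    - {"grip": 0.45,"xyz": [-100,255,-170],"angular": [0,0,0]}

```text
time_s: 44.5
tcp_pos: [0.4477, -0.1051, 0.3232]
ee_rot: [[1.0, 0.03, 0.003], [0.03, -1.0, 0.001], [0.003, -0.001, -1.0]]
wrist_force: [1.2, 0.2, 1.0]
gripper_width: 0.448
gripper_force: 0.0
```

move_arm:
  series:
    - {"grip": 0.45,"xyz": [-30,40,0],"angular": [0,0,0]}
    - {"grip": 0.45,"xyz": [-30,90,0],"angular": [0,0,0]}
    - {"grip": 0.45,"xyz": [-30,140,0],"angular": [0,0,0]}
    - {"grip": 0.45,"xyz": [-30,180,0],"angular": [0,0,0]}
    - {"grip": 0.45,"xyz": [-30,180,0],"angular": [0,0,0]}
    - {"grip": 0.45,"xyz": [-30,180,0],"angular": [0,0,0]}

```text
time_s: 45.1
tcp_pos: [0.4235, -0.285, 0.3214]
ee_rot: [[1.0, 0.026, -0.001], [0.026, -1.0, 0.001], [-0.001, -0.001, -1.0]]
wrist_force: [0.5, 0.6, 0.2]
gripper_width: 0.451
gripper_force: 0.0
```

Run:
```python
from h import *
snap('top','top10')
a=cv2.imread('pics/top0.png').astype(int);b=cv2.imread('pics/top10.png').astype(int)
d=np.abs(a-b).max(2)[110:230,140:300]
print('diff px >40 in case region',(d>40).sum()); ys,xs=np.where(d>40); 
if len(xs): print(xs.min()+140,xs.max()+140,ys.min()+110,ys.max()+110)
k=b[175:215,235:270].max(2); ys,xs=np.where(k<30); print('knob',xs.mean()+235,ys.mean()+175)
k=a[175:215,235:270].max(2); ys,xs=np.where(k<30); print('knob0',xs.mean()+235,ys.mean()+175)
print(proj('top10',[W(-.115+.055*np.cos(q),-.07-.055*np.sin(q),.155) for q in (-.05,.1,.3)]))
print(r.sense()['time_s'],r.sense()['wrist_force'])
```

```text
diff px >40 in case region 18
247 256 181 214
knob 250.6818181818182 185.77272727272728
knob0 251.38888888888889 185.33333333333334
[[244.41479349 184.62833543]
 [248.15736699 184.10229427]
 [253.17799357 184.28258602]]
45.15 [ 0.95074146  0.01458447 -0.17136161]
```

The final top image matches the starting one over the case: lid flat, and the knob within 1 px of its shut position.

```bash
python3 -c "
from station import r
print(r.finish_job())"
```

```text
the job is handed in; nothing more can be done
None
```

I handed the job in: both domes stood upright in the left bay and both chisels in the right when I last saw them, before shutting the lid; the lid is shut, the latch is back over it, and the block and collar were never touched. No verdict came back, and I viewed 15 pictures, one over the limit of 14.

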